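# Load the spring magazine with relay blocks

## Robot

A 7-joint arm with a two-finger parallel gripper is mounted at the origin on the work surface; the furniture and walls round the work are solid. World frame = base frame: x ahead of the robot, y to its left, z up, the work surface at z = 0. Lengths are in m, angles in rad, forces in N, time in s.
With the tool pointing down it reaches from about 0.4 to 0.85 m from the base axis. Payload 10.4 kg.
Tool frame: the origin (TCP) lies at the very end of the fingers, on their centre line; the grasp point (between the pads) lies 19 mm behind it; z points along the fingers, y is the line along which they close (so a half turn about z gives the same grasp; the last joint's range is limited). The gripper opens to 87 mm and grips with 3 to 60 N. Pads are 19 mm wide; open, the fingers measure 117 mm over their backs; the gripper's body (75 mm by 190 mm) begins 51 mm behind the grasp point.
Start: joints at [-1.206, 0.332, -0.065, 1.46, 0.022, 1.35, -0.088], TCP at [0.236, 0.579, 0.223] pointing down, gripper open.
Joint ranges: [-2.6, 2.6], [-0.5, 2.12], [-1.47, 1.34], [0.16, 2.42], [-1.27, 4.41], [0.06, 2.06], [-2.6, 2.6]. Speed limits (rad/s): [2.22, 2.22, 2.79, 2.79, 3.14, 3.14, 3.14].

## Interface

Orientations are given as a unit quaternion [x, y, z, w].
In Python, from bench import * gives the robot as it stands.
- The arm moves only by the tool step_arm, never from a script. Its arguments are lists of equal length, an entry for each row: "delta_pos": the shift along the world's x, y, z in units of 25 mm (1.0 is 25 mm), a list of three; "turn": the turn about the world's z in units of 0.12 rad (1.0 is 0.12 rad). In form: {"delta_pos": [[tx, ty, tz], ...], "turn": [turn, ...]}. A call has 1 to 12 rows; each row shifts and turns the commanded pose from where the row before left it; what a row does not reach is not made up. A row lasts 1/10 s, in which the tool goes at most 50 mm and 8.59 degrees, less where a joint would pass 70% of its speed; a pose out of reach is approached as far as the arm can. A call with a number of a shift or a turn outside -1 to 1 is refused whole. A call with a gripper value outside its range is refused whole. "grip" is the closure, from 0 (fully open) to 1 (shut), set as the call begins (left out, the last holds). The fingers move at their own pace and stop on an object; "newtons" is the grip in N (left out, the last holds). Time passes only in rows, so rows that do not move let the fingers close. It gives the time, the measured TCP pose, the force, the opening and the grip force at its end, in the units of the state.
- read_state(): the state, without advancing time (a new reading comes with each control period).
- camera(name): name is "side" or "top"; returns a dict with "image" (420x560x3 uint8, red, green, blue), "z_map" (420x560 float32, m along the optical axis (not along the pixel's ray), 0 where there is no reading), "mtx" (3x3 intrinsics, pixels), "view" (4x4, takes a point from world to camera coordinates). Camera axes: x right, y up, looking along -z (the intrinsics and any distortion apply to the point x, -y, -z); pixel columns grow to the right and rows downward; lengths in m; the calibration is good to about 2 mm. A picture is of the moment at which its call begins.
- close_job(): hands the job in; it is judged then, once.
The state is a dict: "time": time; "joint_positions": joint angles; "joint_vel": joint speeds; "joint_torque": joint torques, N m; "ee_pos": TCP position; "eef_rot": TCP orientation; "ft_force": force on the tool from outside, world axes, zero at the start; "torque": the same for the moment, N m; "width": finger opening in m; "grip_force": force on a finger pad.
Only numpy, scipy, OpenCV 4.12 (cv2) and the standard library are available. Lean on these libraries where they do the work, as an engineer would, in place of code of your own. Each camera call takes 0.05 s, during which the arm holds its last target. There are 200 camera calls.

## Task

Load every relay block on the bench into the spring-loaded magazine, one on top of the other and right way up (black cover on top): set each on the platform or on the pile and push it straight down, against the spring, until both side catches snap in over its shoulders. One block has been knocked over onto its end and has to be stood upright. Leave the other things on the bench where they are.

Things in the scene. Friction and masses are not known exactly. Their poses are not given: they have to be found in the camera images.
- relay_1: relay block: grey body 64 (x) x 46 (y) x 38 (z) mm, on it a black cover 44x38x8 mm; 46 mm tall, 0.15 kg. Origin at its centre, 23 mm above the underside; z points out of the cover; shoulders (10 mm long ends of the body's top beside the cover) lie 15 mm above the origin. Always there; starts toppled on a 46x46 mm end: x vertical, origin 32 mm up.
- relay_2: relay block: grey body 64 (x) x 46 (y) x 38 (z) mm, on it a black cover 44x38x8 mm; 46 mm tall, 0.15 kg. Origin at its centre, 23 mm above the underside; z points out of the cover; shoulders (10 mm long ends of the body's top beside the cover) lie 15 mm above the origin. Starts upright. 2 or 3 of relay_2 to relay_5 are there.
- relay_3: relay block: grey body 64 (x) x 46 (y) x 38 (z) mm, on it a black cover 44x38x8 mm; 46 mm tall, 0.15 kg. Origin at its centre, 23 mm above the underside; z points out of the cover; shoulders (10 mm long ends of the body's top beside the cover) lie 15 mm above the origin. Starts upright. 2 or 3 of relay_2 to relay_5 are there.
- relay_4: relay block: grey body 64 (x) x 46 (y) x 38 (z) mm, on it a black cover 44x38x8 mm; 46 mm tall, 0.15 kg. Origin at its centre, 23 mm above the underside; z points out of the cover; shoulders (10 mm long ends of the body's top beside the cover) lie 15 mm above the origin. Starts upright. 2 or 3 of relay_2 to relay_5 are there.
- relay_5: relay block: grey body 64 (x) x 46 (y) x 38 (z) mm, on it a black cover 44x38x8 mm; 46 mm tall, 0.15 kg. Origin at its centre, 23 mm above the underside; z points out of the cover; shoulders (10 mm long ends of the body's top beside the cover) lie 15 mm above the origin. Starts upright. 2 or 3 of relay_2 to relay_5 are there.
- magazine: upright aluminium magazine, fixed, 0.24 m tall, on a dark base 124x100x12 mm; origin under its centre on the bench, z up. Four corner angles guide blocks lowered in from above, x along its x (either way round), 1.5 mm play a side; lips flare out over the top 10 mm. Its y sides are open over 49 mm for fingers. Holds four blocks.
- magazine_mouth (a point): point on the magazine's axis 215 mm above the bench, at the catches' undersides; axes as the magazine's. A block set on the platform or pile, not yet pushed, has its origin 30 mm and cover top 53 mm above this point; pushed home, its origin is 15 mm below and its cover top 8 mm above. The lips end 26 mm above it.
- lift_top (a point): centre of the top of the spring platform inside the magazine: a 63x45 mm plate with a raised boss 44x38x8 mm, like a block's cover; this point is on the boss, 7 mm above the catches' undersides when empty. Axes as the magazine's.
- free_spot (a point): point on the bench top, free except that relay_1 starts near it; axes as the world's. A hand holding a block here can lean 45 degrees to the left (+y) or right (-y). A wall stands along the far edge of the bench, 0.5 to 0.7 m ahead of the robot, so there is little room for a hand that leans away from the robot.
- lift_plate (a joint): how far the platform has sunk, m: 0 when empty, about 0.046 per block pushed home, stop at 0.195. The spring pushes up with 3 N plus 50 N/m, more than the blocks weigh; pushing one block home takes about 3 to 12 N.
- catch_a (a joint): sprung steel catch, 24 mm wide, at the magazine's +x end, m: 0 is in (4.5 mm over a block's shoulder), 0.011 fully out. A block pushed down on its sloping top drives it out; it snaps back when the shoulders have passed below it, and then holds the pile down. Push the cover about 4 mm deeper than its final place to make it snap.
- catch_b (a joint): sprung steel catch, 24 mm wide, at the magazine's -x end, m: 0 is in (4.5 mm over a block's shoulder), 0.011 fully out. A block pushed down on its sloping top drives it out; it snaps back when the shoulders have passed below it, and then holds the pile down. Push the cover about 4 mm deeper than its final place to make it snap.
- solvent_pump: white solvent dispenser, 69 mm across and 111 mm tall, origin under its centre; not part of the job, to be left alone.
- multimeter: yellow and black multimeter lying on its back, 155x78x44 mm, origin under its centre; not part of the job, to be left alone.
- tape_roll: roll of amber tape lying flat, 71 mm across, 24 mm high, origin under its centre; not part of the job, to be left alone.
- parts_cup: shallow blue cup with screws, 72 mm across, 28 mm high above the bench; its origin lies on its axis 3 mm below its underside; not part of the job, to be left alone.
- grease_tin: low round grease tin, 62 mm across, 40 mm tall, origin under its centre; not part of the job, to be left alone.
- screwdriver: red screwdriver lying flat, 31x202x35 mm, origin under the centre; not part of the job, to be left alone.
Mind the look-alikes: they are no part of the job. Of the things that look like the magazine, the larger one is meant.

How it is judged:
At the end, for the whole second after the job is handed in: Every relay block present is in the magazine: within 6 mm of its axis, cover up within 0.12 rad, its origin at least 11 mm below the catches' undersides (pushed home), at rest, and both catches are back in (within 2 mm) (horizontal distance between each of relay_1, relay_2, relay_3, relay_4, relay_5 and magazine_mouth below 0.006 m and z of each of relay_1, relay_2, relay_3, relay_4, relay_5 in the frame of magazine_mouth below -0.011 m and angle between each of relay_1, relay_2, relay_3, relay_4, relay_5's own z axis and vertical below 0.12 rad and linear speed of each of relay_1, relay_2, relay_3, relay_4, relay_5 below 0.02 m/s and value of joint each of catch_a, catch_b below 0.002 m); the robot touches nothing.
It fails at once if another thing on the bench is moved more than 5 cm (distance of any of solvent_pump, multimeter, tape_roll, parts_cup, grease_tin, screwdriver from where it was at the start of the episode above 0.05 m).
It fails at once if the solvent dispenser is knocked over (angle between solvent_pump's own z axis and vertical above 0.6 rad).
Of relay_2, relay_3, relay_4, relay_5 only 2 to 3 are there at a start; the rules pass over those that are not, and their reading is None.
At some moment in a run one of relay_1, relay_2, relay_3, relay_4, relay_5 may be knocked a few centimetres aside while the robot is not near it.
It also fails if it takes over 210 s, if anything falls off the work surface, if the arm or the gripper's body presses on something with over 40 N, if the wrist force passes 120 N, or if a joint passes its speed limit or range.

## Working session

There is one attempt and no reset: what is moved stays moved. The work goes in short steps, Python scripts to look and compute and a tool call to move; the robot and the scene stay as the last step left them, time stands still between calls to the robot, and variables do not carry over. Pictures are saved under pics/ and viewed, at most 14 in all, crops included, and the job is handed in when it is done.

Besides the shell and the picture viewer there is one more tool, called after ">>>" as name(argument=value, ...), one argument or row to a line, values as JSON. step_arm: Moves the arm, as the interface text tells. Shifts and turns lie within -1 to 1; 1 stands for 25 mm of shift or 0.12 rad of turn. Its arguments: {"type":"object","properties":{"delta_pos":{"type":"array"},"turn":{"type":"array"},"grip":{"type":"number"},"newtons":{"type":"number"}},"required":["delta_pos","turn"]}

```bash
mkdir -p pics; ls; cat > h.py <<'E'
from bench import *
import numpy as np, cv2
def snap(n,f=None):
    c=camera(n)
    if f: cv2.imwrite('pics/'+f,cv2.cvtColor(c['image'],cv2.COLOR_RGB2BGR))
    return c
def cloud(c):
    h,w=c['z_map'].shape;K=c['mtx'];z=c['z_map']
    u,v=np.meshgrid(np.arange(w),np.arange(h))
    p=np.stack([(u-K[0,2])/K[0,0]*z,-(v-K[1,2])/K[1,1]*z,-z,np.ones_like(z)],-1)
    P=(p@np.linalg.inv(c['view']).T)[...,:3]
    P[z==0]=np.nan
    return P
E
python3 - <<'E'
from h import *
s=read_state();print({k:np.round(v,3) for k,v in s.items()})
for n in('top','side'):
    c=snap(n,n+'1.png');print(n,c['mtx'],c['view'].round(3),(c['z_map']>0).mean())
E
```

```text
pics
{'time': np.float64(0.0), 'joint_positions': array([-1.206,  0.333, -0.065,  1.461,  0.022,  1.35 , -0.089]), 'joint_vel': array([-0.   ,  0.001,  0.001,  0.001, -0.001,  0.   ,  0.001]), 'joint_torque': array([-0.0000e+00, -6.2324e+01,  2.5000e-02, -3.8992e+01, -6.1000e-02,
        3.9000e-02,  0.0000e+00]), 'ee_pos': array([0.236, 0.578, 0.222]), 'eef_rot': array([ 0.193,  0.981, -0.001, -0.   ]), 'ft_force': array([-3.350e-01,  1.000e-03,  1.335e+00]), 'torque': array([ 0.01 ,  0.037, -0.057]), 'grip_force': np.float64(0.0), 'width': np.float64(0.087)}
top [[395.06924408   0.         289.25195698]
 [  0.         395.06924408 213.49925527]
 [  0.           0.           1.        ]] [[ 0.011 -1.     0.016 -0.093]
 [ 0.996  0.013  0.084 -0.462]
 [-0.084  0.015  0.996 -1.281]
 [ 0.     0.     0.     1.   ]] 0.9961267006802721
side [[478.77419252   0.         277.58000094]
 [  0.         478.77419252 217.63779397]
 [  0.           0.           1.        ]] [[ 0.842 -0.539  0.011 -0.436]
 [ 0.327  0.528  0.784 -0.206]
 [-0.428 -0.657  0.621 -1.063]
 [ 0.     0.     0.     1.   ]] 0.9962117346938776
```

View pics/top1.png

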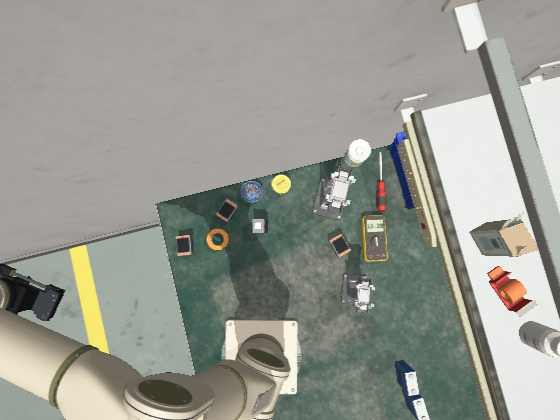

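View pics/side1.png

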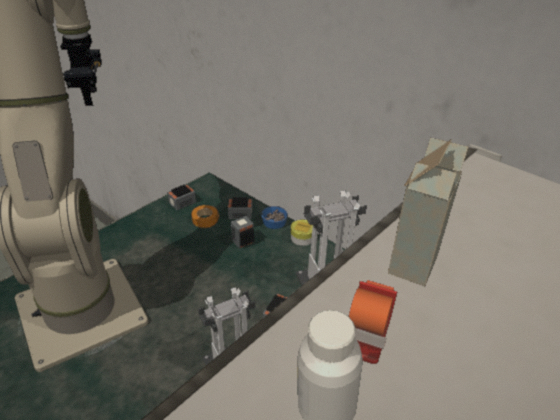

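Candidates in the top picture: upright relays at (227,210), (184,245) and (340,244), and the toppled one at (258,226). The magazine is either (335,190), which looks larger, or (358,290), which looks smaller. I'll measure all of them.

```bash
cat > m.py <<'E'
from h import *
def meas(c,P,box,zlo,zhi,dark=False):
    r0,r1,c0,c1=box
    Q=P[r0:r1,c0:c1];I=c['image'][r0:r1,c0:c1].astype(int)
    m=(Q[...,2]>zlo)&(Q[...,2]<zhi)
    if dark: m&=I.sum(-1)<200
    q=Q[m]
    (x,y),(a,b),t=cv2.minAreaRect((q[:,:2]*1000).astype(np.float32))
    return len(q),[round(v,1) for v in (x,y,a,b,t)],q[:,2].max().round(3),q.mean(0).round(4)
E
python3 - <<'E'
from m import *
c=snap('top');P=cloud(c)
B={'rA':(197,225,213,243),'rB':(232,260,172,196),'rC':(230,260,326,354),'topl':(214,240,247,272)}
for k,b in B.items():
    print(k,'all',meas(c,P,b,.02,.1)); print('   top',meas(c,P,b,.038 if k!='topl' else .056,.1))
for k,b in {'magL':(160,222,310,360),'magS':(270,315,338,380)}.items():
    for z in (.02,.1,.15,.19,.2,.21,.23): 
        try: print(k,z,meas(c,P,b,z,.3))
        except Exception as e: print(k,z,'none')
for k,b in {'pump':(138,168,345,372),'cup':(175,205,238,266),'grease':(172,196,270,294),'tape':(225,255,203,232)}.items(): print(k,meas(c,P,b,.01,.2))
I=cv2.cvtColor(c['image'],cv2.COLOR_RGB2BGR)
a=cv2.resize(I[195:260,170:275],None,fx=5,fy=5,interpolation=2)
b=cv2.resize(I[165:225,305:360],None,fx=5,fy=5,interpolation=2)
s=snap('side');S=cv2.cvtColor(s['image'],cv2.COLOR_RGB2BGR)[180:260,160:260]
S=cv2.resize(S,None,fx=3,fy=3,interpolation=2)
out=np.zeros((570,800,3),np.uint8);out[:325,:525]=a;out[:300,525:]=b;out[325:565,:300]=S
S=cv2.resize(cv2.cvtColor(s['image'],cv2.COLOR_RGB2BGR)[185:260,295:375],None,fx=3,fy=3,interpolation=2);out[325:550,310:550]=S
cv2.imwrite('pics/crop1.png',out)
E
```

```text
rA all (293, [471.5, 115.7, 46.5, 62.8, 56.9], np.float64(0.052), array([0.4704, 0.1143, 0.0427]))
   top (238, [471.5, 115.7, 46.2, 62.7, 57.2], np.float64(0.052), array([0.4721, 0.1149, 0.0447]))
rB all (313, [356.3, 251.6, 64.0, 46.8, 6.2], np.float64(0.054), array([0.3565, 0.2488, 0.0423]))
   top (244, [356.2, 251.5, 62.4, 45.6, 5.9], np.float64(0.054), array([0.3558, 0.2507, 0.0448]))
rC all (292, [362.1, -252.8, 64.4, 46.7, 30.7], np.float64(0.053), array([ 0.3616, -0.2509,  0.0431]))
   top (233, [362.2, -252.1, 63.0, 44.9, 32.4], np.float64(0.053), array([ 0.3616, -0.2518,  0.0454]))
topl all (213, [419.4, 5.8, 43.7, 43.4, 0.8], np.float64(0.072), array([0.4192, 0.0063, 0.0604]))
   top (176, [420.4, 7.0, 41.7, 41.0, 0.8], np.float64(0.072), array([0.4202, 0.009 , 0.0647]))
magL 0.02 (968, [549.7, -238.7, 75.7, 202.4, 66.7], np.float64(0.245), array([ 0.5236, -0.2274,  0.1982]))
magL 0.1 (844, [546.5, -235.1, 71.8, 192.5, 70.5], np.float64(0.245), array([ 0.5158, -0.2237,  0.2188]))
magL 0.15 (821, [516.5, -224.7, 66.8, 126.1, 76.1], np.float64(0.245), array([ 0.5152, -0.224
[... 506 characters left out ...]
9), array([ 0.2198, -0.2995,  0.159 ]))
magS 0.1 (495, [219.1, -301.3, 51.0, 96.0, 85.9], np.float64(0.19), array([ 0.219 , -0.3007,  0.1693]))
magS 0.15 (472, [219.1, -301.3, 51.0, 96.0, 85.9], np.float64(0.19), array([ 0.219 , -0.3017,  0.1714]))
magS 0.19 none
magS 0.2 none
magS 0.21 none
magS 0.23 none
pump (621, [667.5, -317.8, 79.6, 108.6, 15.2], np.float64(0.126), array([ 0.6606, -0.299 ,  0.0888]))
cup (239, [533.7, 37.3, 69.6, 69.1, 0.4], np.float64(0.034), array([0.5397, 0.038 , 0.0199]))
grease (296, [558.9, -59.3, 59.3, 58.9, 0.9], np.float64(0.047), array([ 0.5586, -0.0598,  0.0396]))
tape (264, [376.8, 145.3, 65.4, 69.0, 1.4], np.float64(0.032), array([0.377 , 0.1447, 0.0241]))
```

View pics/crop1.png

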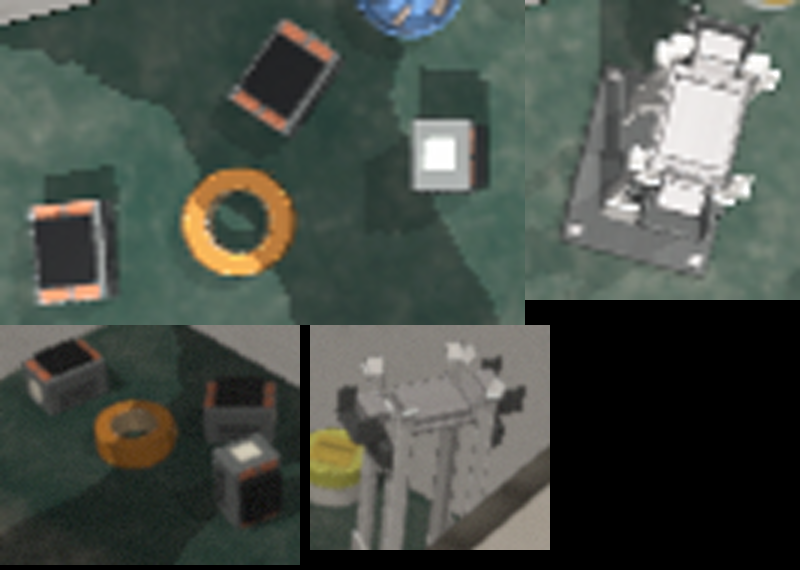

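The crop confirms the targets:
- **Upright relays:** orange-shouldered blocks with black covers on top.
- **Toppled relay:** crop (445,155). It stands on its end with the cover facing right (-y), so it has to be tipped toward +y.
- **Magazine:** the larger one, at (0.516,-0.225), yaw about -14°, 0.24 m tall. The other is 0.19 m tall.

I'll start with relay A, since it also clears the space to tip relay_1 into.

>>> step_arm(
  delta_pos=[
    [0.47,-0.925,0],
    [0.47,-0.925,0],
    [0.47,-0.925,0],
    [0.47,-0.925,0],
    [0.47,-0.925,0],
    [0.47,-0.925,0],
    [0.47,-0.925,0],
    [0.47,-0.925,0],
    [0.47,-0.925,0],
    [0.47,-0.925,0],
  ],
  turn=[-0.15,-0.15,-0.15,-0.15,-0.15,-0.15,-0.15,-0.15,-0.15,-0.15],
  grip=0,
)

```text
time: 1.2
ee_pos: [0.3547, 0.3456, 0.2226]
eef_rot: [0.281, 0.96, 0.0, 0.0]
ft_force: [-0.2, 0.1, 0.1]
width: 0.0872
grip_force: 0.0
```

>>> step_arm(
  delta_pos=[
    [0.47,-0.925,0],
    [0.47,-0.925,0],
    [0.47,-0.925,0],
    [0.47,-0.925,0],
    [0.47,-0.925,0],
    [0.47,-0.925,0],
    [0.47,-0.925,0],
    [0.47,-0.925,0],
    [0.47,-0.925,0],
    [0.47,-0.925,0],
    [0,0,0],
    [0,0,0],
  ],
  turn=[0,0,0,0,0,0,0,0,0,0,0,0],
)

```text
time: 2.4
ee_pos: [0.4713, 0.1153, 0.2225]
eef_rot: [0.281, 0.96, 0.0, -0.0]
ft_force: [0.1, 0.2, 0.4]
width: 0.087
grip_force: 0.0
```

>>> step_arm(
  delta_pos=[
    [0,0,-1],
    [0,0,-1],
    [0,0,-1],
    [0,0,-1],
    [0,0,-1],
    [0,0,-1],
    [0,0,-1],
    [0,0,-0.8],
    [0,0,-0.5],
    [0,0,-0.2],
    [0,0,0],
  ],
  turn=[0,0,0,0,0,0,0,0,0,0,0],
)

```text
time: 3.5
ee_pos: [0.4712, 0.1164, 0.01]
eef_rot: [0.28, 0.96, -0.0, -0.0]
ft_force: [-0.3, -0.1, -0.1]
width: 0.0869
grip_force: 0.0
```

>>> step_arm(
  delta_pos=[
    [0,0,0],
    [0,0,0],
    [0,0,0],
    [0,0,0],
    [0,0,0],
    [0,0,0],
    [0,0,0],
    [0,0,0],
  ],
  turn=[0,0,0,0,0,0,0,0],
  grip=1,
  newtons=40,
)

```text
time: 4.3
ee_pos: [0.4714, 0.1162, 0.0102]
eef_rot: [0.28, 0.96, 0.0, 0.0]
ft_force: [-0.7, -0.9, 1.2]
width: 0.0456
grip_force: 40.0
```

>>> step_arm(
  delta_pos=[
    [0,0,0.5],
    [0,0,1],
    [0,0,1],
    [0,0,1],
    [0,0,1],
    [0,0,1],
    [0,0,1],
    [0,0,1],
    [0,0,1],
    [0,0,1],
    [0,0,1],
    [0,0,1],
  ],
  turn=[0,0,0,0,0,0,0,0,0,0,0,0],
)

```text
time: 5.5
ee_pos: [0.4709, 0.1156, 0.2993]
eef_rot: [0.28, 0.96, 0.0, 0.0]
ft_force: [0.6, -0.8, -2.4]
width: 0.0455
grip_force: 40.0
```

>>> step_arm(
  delta_pos=[
    [0.1,-0.94,0],
    [0.1,-0.94,0],
    [0.1,-0.94,0],
    [0.1,-0.94,0],
    [0.1,-0.94,0],
    [0.1,-0.94,0],
    [0.1,-0.94,0],
    [0.1,-0.94,0],
    [0,0,0],
    [0,0,0],
  ],
  turn=[0.34,0.34,0.34,0.34,0.34,0.34,0.34,0.34,0,0],
)

```text
time: 6.5
ee_pos: [0.491, -0.0722, 0.298]
eef_rot: [0.121, 0.993, 0.0, -0.0]
ft_force: [0.0, 0.4, -1.4]
width: 0.0454
grip_force: 40.0
```

```bash
python3 - <<'E'
from m import *
print(read_state()['ee_pos'])
c=snap('top','t2.png');P=cloud(c)
# platform / magazine fine analysis
b=(160,222,310,362)
Q=P[b[0]:b[1],b[2]:b[3]].reshape(-1,3);I=c['image'][b[0]:b[1],b[2]:b[3]].reshape(-1,3).astype(int)
for lo,hi in((.2,.213),(.213,.228),(.232,.26)):
    m=(Q[:,2]>lo)&(Q[:,2]<hi);q=Q[m]
    t=np.deg2rad(-13.9);R=np.array([[np.cos(t),np.sin(t)],[-np.sin(t),np.cos(t)]])
    l=(q[:,:2]-[.5165,-.2247])@R.T*1000
    print(lo,len(q),np.percentile(l,[1,10,50,90,99],axis=0).round(1).T.tolist(),np.median(q[:,2]))
# bench plane bias
for (r,cc) in((260,250),(230,290),(205,300)): print(P[r-3:r+3,cc-3:cc+3,2].mean().round(4))
s=snap('side')
S=cv2.resize(cv2.cvtColor(s['image'],cv2.COLOR_RGB2BGR)[100:250,180:390],None,fx=3.5,fy=3.5,interpolation=2);cv2.imwrite('pics/s2.png',S)
E
```

```text
[ 0.49098332 -0.07215337  0.29800865]
0.2 130 [[-62.8, -59.2, -38.8, 57.6, 61.8], [-26.5, -19.3, 2.0, 21.6, 27.5]] 0.21058061950366413
0.213 484 [[-59.2, -40.1, -0.6, 35.9, 60.2], [-24.6, -17.1, -0.3, 17.3, 21.8]] 0.22227998856604858
0.232 117 [[-59.5, -40.4, 26.2, 40.2, 48.9], [-33.3, -29.6, -15.8, 30.0, 32.6]] 0.23805445693973004
0.1148
0.7093
0.6993
```

>>> step_arm(
  delta_pos=[
    [0.15,-0.9,0],
    [0.15,-0.9,0],
    [0.15,-0.9,0],
    [0.15,-0.9,0],
    [0.15,-0.9,0],
    [0.15,-0.9,0],
    [0.1,-0.7,0],
    [0,0,0],
    [0,0,0],
    [0,0,0],
  ],
  turn=[0,0,0,0,0,0,0,0,0,0],
)

```text
time: 7.6
ee_pos: [0.5166, -0.2228, 0.2975]
eef_rot: [0.119, 0.993, 0.0, -0.0]
ft_force: [-0.0, 0.3, -1.4]
width: 0.0454
grip_force: 40.0
```

```bash
python3 - <<'E'
from m import *
print(read_state()['ee_pos'])
c=snap('top');s=snap('side')
a=cv2.resize(cv2.cvtColor(c['image'],cv2.COLOR_RGB2BGR)[150:230,300:370],None,fx=5,fy=5,interpolation=2)
S=cv2.resize(cv2.cvtColor(s['image'],cv2.COLOR_RGB2BGR)[150:250,280:390],None,fx=4,fy=4,interpolation=2)
o=np.zeros((400,790,3),np.uint8);o[:400,:350]=a;o[:400,350:]=S;cv2.imwrite('pics/c3.png',o)
E
```

```text
[ 0.51662634 -0.2228077   0.29752468]
```

View pics/c3.png

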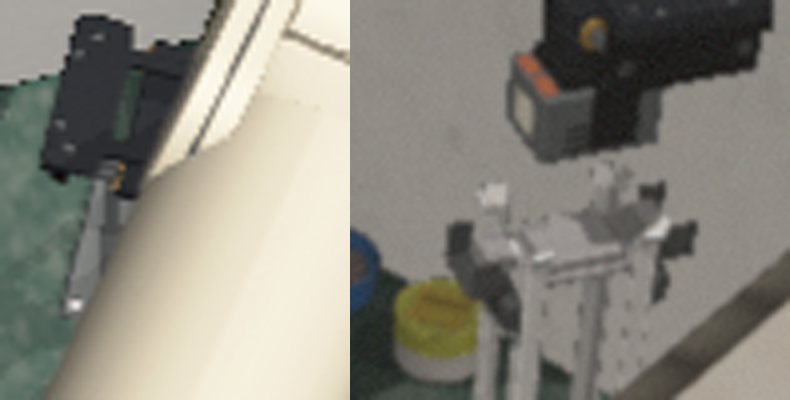

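>>> step_arm(
  delta_pos=[
    [-0.02,-0.08,-0.4],
    [0,0,-0.5],
    [0,0,-0.5],
    [0,0,-0.4],
    [0,0,-0.2],
    [0,0,-0.2],
    [0,0,-0.1],
    [0,0,0],
  ],
  turn=[0,0,0,0,0,0,0,0],
  newtons=55,
)

```text
time: 8.5
ee_pos: [0.5164, -0.2258, 0.2409]
eef_rot: [0.12, 0.993, 0.001, 0.001]
ft_force: [-2.0, 2.1, 5.8]
width: 0.0457
grip_force: 55.0
```

>>> step_arm(
  delta_pos=[
    [0,0,-0.1],
    [0,0,-0.1],
    [0,0,0],
  ],
  turn=[0,0,0],
)

```text
time: 8.8
ee_pos: [0.5166, -0.2251, 0.2351]
eef_rot: [0.12, 0.993, 0.001, 0.0]
ft_force: [2.0, 4.8, -1.4]
width: 0.0458
grip_force: 55.0
```

```bash
python3 - <<'E'
from m import *
st=read_state();print(st['ee_pos'],st['ft_force'],st['torque'])
s=snap('side')
S=cv2.resize(cv2.cvtColor(s['image'],cv2.COLOR_RGB2BGR)[160:240,290:390],None,fx=7,fy=7,interpolation=2)
cv2.imwrite('pics/c4.png',S)
E
```

```text
[ 0.51661446 -0.22512214  0.23506536] [ 2.04862523  4.78063228 -1.3946972 ] [ 1.21923889 -0.64276632 -0.12347067]
```

View pics/c4.png

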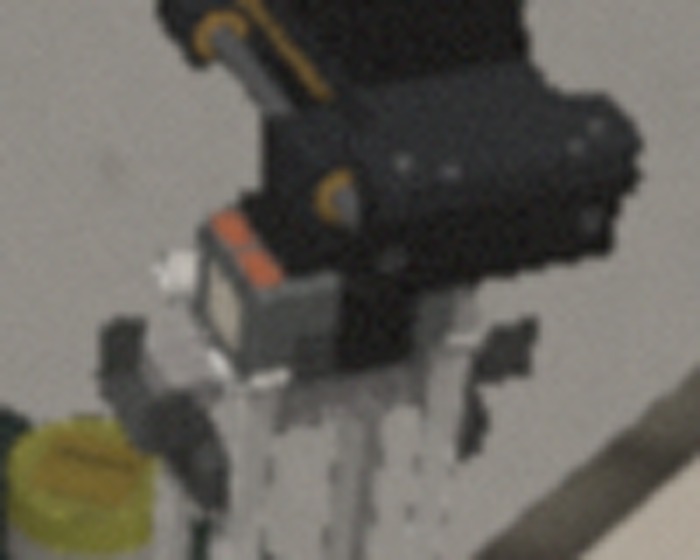

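The block is in past the lips with a small side load. I'll ease the hand sideways and push home.

>>> step_arm(
  delta_pos=[
    [0.02,0.05,-0.1],
    [0,0,-0.3],
    [0,0,-0.3],
    [0,0,-0.3],
    [0,0,-0.3],
    [0,0,-0.2],
    [0,0,-0.1],
    [0,0,0],
  ],
  turn=[0,0,0,0,0,0,0,0],
)

```text
time: 9.65
ee_pos: [0.5198, -0.2259, 0.1983]
eef_rot: [0.12, 0.993, -0.0, 0.005]
ft_force: [5.0, 2.8, 17.5]
width: 0.0456
grip_force: 55.0
```

>>> step_arm(
  delta_pos=[
    [0,0,-0.2],
    [0,0,-0.2],
    [0,0,-0.16],
    [0,0,0],
    [0,0,0],
  ],
  turn=[0,0,0,0,0],
)

```text
time: 10.15
ee_pos: [0.5197, -0.2259, 0.1835]
eef_rot: [0.12, 0.993, -0.001, 0.004]
ft_force: [8.0, 0.7, 10.0]
width: 0.0458
grip_force: 55.0
```

>>> step_arm(
  delta_pos=[
    [0.05,0,-0.1],
    [0,0,-0.1],
    [0,0,0],
    [0,0,0.15],
    [0,0,0],
  ],
  turn=[0,0,0,0,0],
)

```text
time: 10.65
ee_pos: [0.5197, -0.2258, 0.1809]
eef_rot: [0.12, 0.993, -0.001, 0.003]
ft_force: [5.6, 0.2, 1.9]
width: 0.0453
grip_force: 55.0
```

>>> step_arm(
  delta_pos=[
    [0,0,0],
    [0,0,0],
    [0,0,0],
    [0,0,0],
    [0,0,0],
    [0,0,0],
  ],
  turn=[0,0,0,0,0,0],
  grip=0,
)

```text
time: 11.25
ee_pos: [0.5175, -0.2252, 0.1797]
eef_rot: [0.12, 0.993, 0.0, -0.0]
ft_force: [-1.4, -0.5, -0.2]
width: 0.0835
grip_force: 0.0
```

```bash
python3 - <<'E'
from m import *
st=read_state();print(st['ee_pos'],st['ft_force'],st['joint_positions'].round(2))
s=snap('side')
S=cv2.resize(cv2.cvtColor(s['image'],cv2.COLOR_RGB2BGR)[160:240,290:390],None,fx=7,fy=7,interpolation=2)
cv2.imwrite('pics/c5.png',S)
E
```

```text
[ 0.51747307 -0.22515089  0.17972647] [-1.39603066 -0.46508814 -0.17708013] [-0.28  0.26  0.72  1.72 -0.18  1.23  1.81]
```

View pics/c5.png

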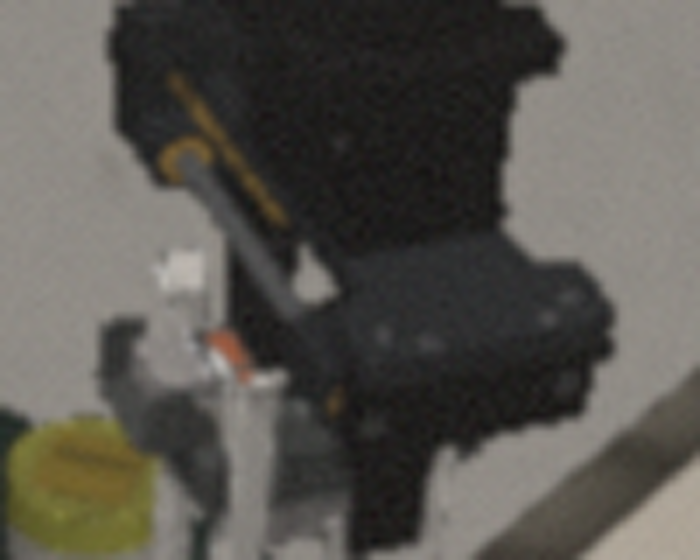

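>>> step_arm(
  delta_pos=[
    [0,0,0.5],
    [0,0,0.8],
    [0,0,1],
    [0,0,1],
    [0,0,1],
    [0,0,0.6],
    [-0.5,0,0],
    [-1,-0.1,0],
    [-1,-0.2,0],
    [-1,-0.2,0],
    [-1,-0.2,0],
    [-1,-0.2,0],
  ],
  turn=[0,0,0,0,0,0,0.6,1,1,1,1,1],
)

```text
time: 12.5
ee_pos: [0.379, -0.2482, 0.3032]
eef_rot: [-0.216, 0.976, -0.0, 0.0]
ft_force: [-0.2, 0.5, 0.4]
width: 0.0873
grip_force: 0.0
```

>>> step_arm(
  delta_pos=[
    [-0.7,-0.2,0],
    [0,0,0],
    [0,0,0],
  ],
  turn=[1,0,0],
)

```text
time: 12.8
ee_pos: [0.3629, -0.2526, 0.3031]
eef_rot: [-0.271, 0.963, 0.0, 0.001]
ft_force: [-0.0, -0.5, -0.6]
width: 0.087
grip_force: 0.0
```

```bash
python3 - <<'E'
from m import *
st=read_state();print(st['ee_pos'],st['eef_rot'].round(3),st['width'])
c=snap('top');P=cloud(c)
B={'rB':(232,260,172,196),'topl':(214,240,247,272)}
for k,b in B.items(): print(k,meas(c,P,b,.02,.1))
s=snap('side')
Q=cloud(s)
a=cv2.resize(cv2.cvtColor(c['image'],cv2.COLOR_RGB2BGR)[150:230,300:370],None,fx=5,fy=5,interpolation=2)
S=cv2.resize(cv2.cvtColor(s['image'],cv2.COLOR_RGB2BGR)[180:260,290:378],None,fx=5,fy=5,interpolation=2)
o=np.zeros((400,790,3),np.uint8);o[:400,:350]=a;o[:400,350:]=S;cv2.imwrite('pics/c6.png',o)
E
```

```text
[ 0.36293274 -0.25262317  0.30311498] [-0.271  0.963  0.     0.001] 0.08704798537616984
rB (316, [356.4, 251.5, 64.0, 47.4, 7.0], np.float64(0.054), array([0.3562, 0.2486, 0.0421]))
topl (212, [419.4, 5.8, 43.6, 43.4, 0.8], np.float64(0.071), array([0.4193, 0.0062, 0.0602]))
```

View pics/c6.png

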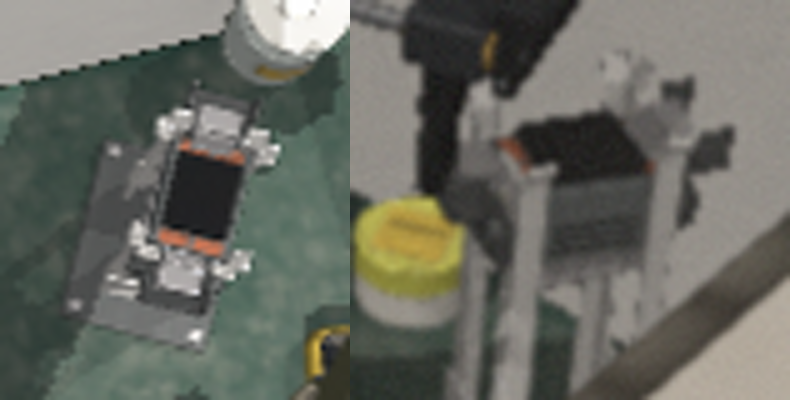

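```bash
cat >> m.py <<'E'
def magcover(c,P,b=(150,230,300,370)):
    Q=P[b[0]:b[1],b[2]:b[3]].reshape(-1,3);I=c['image'][b[0]:b[1],b[2]:b[3]].reshape(-1,3).astype(int)
    q=Q[(I.max(1)<60)&(Q[:,2]>.19)&(Q[:,2]<.29)&(np.hypot(Q[:,0]-.5165,Q[:,1]+.2247)<.03)]
    A=np.c_[q[:,:2]-q[:,:2].mean(0),np.ones(len(q))];f=np.linalg.lstsq(A,q[:,2],rcond=None)[0]
    print('mag cover n,centre,z,slope',len(q),[round(v,1) for v in sum(map(list,[cv2.minAreaRect((q[:,:2]*1000).astype(np.float32))[0],cv2.minAreaRect((q[:,:2]*1000).astype(np.float32))[1]]),[])],f[2].round(4),f[:2].round(3))
E
python3 - <<'E'
from m import *
c=snap('top');magcover(c,cloud(c))
E
```

```text
mag cover n,centre,z,slope 204 [517.9, -223.4, 40.3, 42.8] 0.2258 [-0.072 -0.062]
```

>>> step_arm(
  delta_pos=[
    [-0.03,0,-1],
    [0,0,-1],
    [0,0,-1],
    [0,0,-1],
    [0,0,-1],
    [0,0,-1],
    [0,0,-1],
    [0,0,-1],
    [0,0,-1],
    [0,0,-1],
    [0,0,-0.9],
    [0,0,-0.5],
  ],
  turn=[0,0,0,0,0,0,0,0,0,0,0,0],
)

```text
time: 14.15
ee_pos: [0.3424, -0.2339, 0.0527]
eef_rot: [-0.27, 0.963, -0.012, 0.005]
ft_force: [-0.4, -1.2, -0.1]
width: 0.0868
grip_force: 0.0
```

>>> step_arm(
  delta_pos=[
    [0,0,-0.3],
    [0,0,0],
    [0,0,0],
  ],
  turn=[0,0,0],
)

```text
time: 14.45
ee_pos: [0.3409, -0.2337, 0.0489]
eef_rot: [-0.269, 0.963, -0.013, 0.007]
ft_force: [-0.9, -0.9, 0.4]
width: 0.087
grip_force: 0.0
```

>>> step_arm(
  delta_pos=[
    [0,0,0],
    [0,0,0],
    [0,0,0],
    [0,0,0],
    [0,0,0],
    [0,0,0],
    [0,0,0],
    [0,0,0],
  ],
  turn=[0,0,0,0,0,0,0,0],
  grip=1,
)

```text
time: 15.25
ee_pos: [0.3405, -0.2329, 0.0484]
eef_rot: [-0.269, 0.963, -0.013, 0.006]
ft_force: [0.2, -0.4, 0.0]
width: 0.0308
grip_force: 0.0
```

>>> step_arm(
  delta_pos=[
    [0,0,1],
    [0,0,1],
    [0,0,1],
    [0,0,1],
    [0,0,0],
  ],
  turn=[0,0,0,0,0],
  grip=0,
)

```text
time: 15.75
ee_pos: [0.3415, -0.2313, 0.1439]
eef_rot: [-0.27, 0.963, -0.011, 0.008]
ft_force: [0.0, -0.2, -0.5]
width: 0.063
grip_force: 0.0
```

```bash
python3 - <<'E'
from m import *
st=read_state();print(st['ee_pos'],st['eef_rot'].round(3),st['joint_positions'].round(3))
c=snap('top');P=cloud(c);print(meas(c,P,(230,260,326,354),.02,.07))
E
```

```text
[ 0.34146381 -0.23130459  0.14389009] [-0.27   0.963 -0.011  0.008] [-0.658 -0.338  1.011  2.146  0.319  1.173  2.325]
(45, [379.5, -235.3, 16.0, 34.5, 32.6], np.float64(0.051), array([ 0.3773, -0.2302,  0.0391]))
```

The arm's wrist has wound up: joint 7 is at 2.3 of 2.6 and the elbow is skewed. I'll unwind half a turn at height, since the grasp is symmetric.

>>> step_arm(
  delta_pos=[
    [0,0,1],
    [0,0,1],
    [0,0,1],
    [0,0,1],
    [0,0,0],
    [0,0,0],
    [0,0,0],
    [0,0,0],
    [0,0,0],
    [0,0,0],
    [0,0,0],
    [0,0,0],
  ],
  turn=[-1,-1,-1,-1,-1,-1,-1,-1,-1,-1,-1,-1],
)

```text
time: 17.0
ee_pos: [0.3396, -0.2304, 0.2401]
eef_rot: [0.434, 0.901, -0.011, -0.003]
ft_force: [-0.1, 1.0, -0.3]
width: 0.0867
grip_force: 0.0
```

>>> step_arm(
  delta_pos=[
    [0,0,0],
    [0,0,0],
    [0,0,0],
    [0,0,0],
    [0,0,0],
    [0,0,0],
    [0,0,0],
    [0,0,0],
    [0,0,0],
    [0,0,0],
    [0,0,0],
    [0,0,0],
  ],
  turn=[-1,-1,-1,-1,-1,-1,-1,-1,-1,-1,-1,-1],
)

```text
time: 18.2
ee_pos: [0.3396, -0.2305, 0.24]
eef_rot: [0.92, 0.392, -0.007, -0.01]
ft_force: [0.9, 0.2, 0.6]
width: 0.0871
grip_force: 0.0
```

>>> step_arm(
  delta_pos=[
    [0,0,0],
    [0,0,0],
    [0,0,0],
    [0,0,0],
    [0,0,0],
  ],
  turn=[-1,-1,-0.18,0,0],
)

```text
time: 18.7
ee_pos: [0.3398, -0.2305, 0.2409]
eef_rot: [0.962, 0.272, -0.006, -0.01]
ft_force: [0.7, -0.6, -1.2]
width: 0.0869
grip_force: 0.0
```

```bash
python3 - <<'E'
from m import *
st=read_state();print(st['ee_pos'],st['eef_rot'].round(3),st['joint_positions'].round(3))
c=snap('top');P=cloud(c);print(meas(c,P,(230,260,326,354),.02,.07));magcover(c,P)
E
```

```text
[ 0.33984296 -0.23052331  0.24091244] [ 0.962  0.272 -0.006 -0.01 ] [-0.08  -0.198  0.507  1.957  0.089  1.38  -0.62 ]
(110, [379.9, -242.0, 22.8, 46.8, 32.9], np.float64(0.051), array([ 0.3789, -0.2402,  0.0419]))
mag cover n,centre,z,slope 201 [518.3, -223.7, 40.1, 43.0] 0.2255 [-0.064 -0.063]
```

>>> step_arm(
  delta_pos=[
    [0.5,-0.5,0],
    [0.4,-0.38,0],
    [0,0,-1],
    [0,0,-1],
    [0,0,-1],
    [0,0,-1],
    [0,0,-1],
    [0,0,-1],
    [0,0,0],
    [0,0,0],
  ],
  turn=[0,0,0,0,0,0,0,0,0,0],
)

```text
time: 19.75
ee_pos: [0.3624, -0.2527, 0.0918]
eef_rot: [0.963, 0.271, -0.006, -0.01]
ft_force: [-0.3, -0.2, 0.9]
width: 0.0873
grip_force: 0.0
```

>>> step_arm(
  delta_pos=[
    [0,0,-1],
    [0,0,-1],
    [0,0,-0.8],
    [0,0,-0.47],
    [0,0,0],
    [0,0,0],
  ],
  turn=[0,0,0,0,0,0],
)

```text
time: 20.35
ee_pos: [0.3632, -0.2529, 0.0107]
eef_rot: [0.963, 0.271, -0.005, -0.01]
ft_force: [0.1, 0.4, 0.6]
width: 0.087
grip_force: 0.0
```

```bash
python3 - <<'E'
from m import *
st=read_state();print(st['ee_pos'],st['eef_rot'].round(3),st['joint_positions'].round(3))
c=snap('top');P=cloud(c);print(meas(c,P,(230,260,326,354),.02,.07))
I=c['image'];Q=P
m=(I[...,0].astype(int)-I[...,2]>50)&(P[...,2]>.025)&(P[...,2]<.06);m[:, :320]=0;m[:,360:]=0
print(np.c_[np.argwhere(m),P[m]].round(3)[:40])
E
```

```text
[ 0.36318815 -0.25294248  0.01066865] [ 0.963  0.271 -0.005 -0.01 ] [-0.021  0.222  0.578  2.147 -0.17   0.836 -0.36 ]Traceback (most recent call last):
  File "<stdin>", line 3, in <module>
  File "m.py", line 9, in meas
    return len(q),[round(v,1) for v in (x,y,a,b,t)],q[:,2].max().round(3),q.mean(0).round(4)
                                                    ~~~~~~~~~~^^
    return umr_maximum(a, axis, None, out, keepdims, initial, where)
ValueError: zero-size array to reduction operation maximum which has no identity
```

Down at the right place and fully hidden, as expected. Gripping and lifting.

>>> step_arm(
  delta_pos=[
    [0,0,0],
    [0,0,0],
    [0,0,0],
    [0,0,0],
    [0,0,0],
    [0,0,0],
    [0,0,0],
    [0,0,0],
  ],
  turn=[0,0,0,0,0,0,0,0],
  grip=1,
  newtons=55,
)

```text
time: 21.2
ee_pos: [0.3623, -0.2524, 0.0096]
eef_rot: [0.963, 0.271, -0.006, -0.01]
ft_force: [-0.6, 2.4, 2.4]
width: 0.046
grip_force: 54.7
```

>>> step_arm(
  delta_pos=[
    [0,0,0.6],
    [0,0,1],
    [0,0,1],
    [0,0,1],
    [0,0,1],
    [0,0,1],
    [0,0,1],
    [0,0,1],
    [0,0,1],
    [0,0,1],
    [0,0,1],
    [0,0,1],
  ],
  turn=[0,0,0,0,0,0,0,0,0,0,0,0],
)

```text
time: 22.4
ee_pos: [0.3622, -0.2526, 0.3004]
eef_rot: [0.963, 0.27, -0.005, -0.01]
ft_force: [-0.2, 0.0, -2.0]
width: 0.046
grip_force: 54.7
```

>>> step_arm(
  delta_pos=[
    [0.5,0,0.2],
    [1,0.1,0],
    [1,0.2,0],
    [1,0.2,0],
    [1,0.2,0],
    [1,0.2,0],
    [0.7,0.2,0],
    [0,0,0],
    [0,0,0],
    [0,0,0],
  ],
  turn=[-0.6,-1,-1,-1,-1,-1,-1,0,0,0],
)

```text
time: 23.4
ee_pos: [0.5167, -0.2257, 0.3046]
eef_rot: [0.993, -0.121, -0.001, -0.011]
ft_force: [-0.1, 0.1, -2.0]
width: 0.0455
grip_force: 54.7
```

```bash
python3 - <<'E'
from m import *
st=read_state();print(st['ee_pos'],st['eef_rot'].round(3),st['joint_positions'].round(3),st['width'])
s=snap('side')
S=cv2.resize(cv2.cvtColor(s['image'],cv2.COLOR_RGB2BGR)[150:250,285:390],None,fx=6,fy=6,interpolation=2)
cv2.imwrite('pics/c7.png',S)
E
```

```text
[ 0.51666901 -0.22571645  0.30462074] [ 0.993 -0.121 -0.001 -0.011] [-0.133  0.178  0.555  1.513 -0.114  1.487 -1.388] 0.04552780297756394
```

View pics/c7.png

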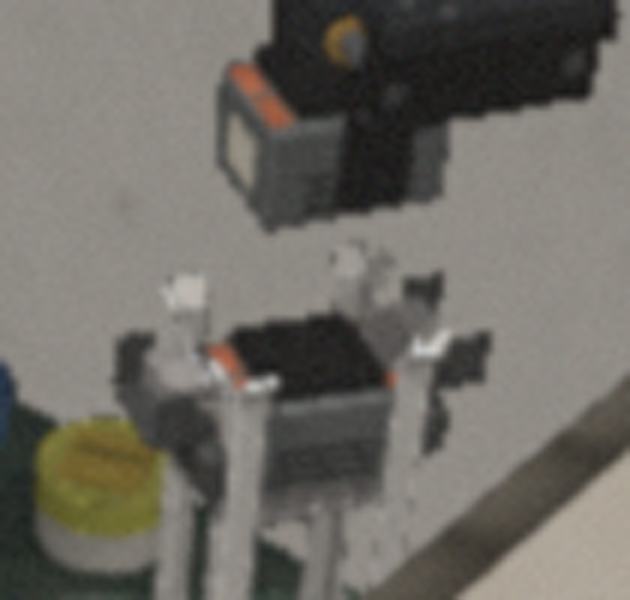

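```bash
cat >> m.py <<'E'
def proj(c,p):
    q=c['view']@np.r_[p,1];u=c['mtx']@[q[0],-q[1],-q[2]];return u[:2]/u[2]
E
python3 - <<'E'
from m import *
s=snap('side');e=read_state()['ee_pos'];t=np.deg2rad(-13.9)
ex=np.array([np.cos(t),np.sin(t),0]);ey=np.array([-ex[1],ex[0],0]);o=e+[0,0,.0134]
for a in(-32,32): print(proj(s,o+ex*a/1e3-ey*.023-[0,0,.023]))
print('px per mm x',(proj(s,o+ex*.001)-proj(s,o)))
P=cloud(s)
# depth points of held block: body z 0.297..0.335
r=P[150:195,310:365].reshape(-1,3);l=(r-o);lx=l@ex*1e3;ly=l@ey*1e3;lz=l[:,2]*1e3
m=(lz>-22)&(lz<12)&(np.abs(ly+23)<5)&(abs(lx)<50);print('yface x',np.percentile(lx[m],[0,2,50,98,100]).round(1))
m=(lz>-20)&(lz<12)&(np.abs(ly)<18)&(lx<-20)&(lx>-50);print('end x',np.median(lx[m]).round(1),m.sum())
Q=P[180:250,300:370].reshape(-1,3);l=Q-[.5165,-.2247,.2];lx=l@ex*1e3;ly=l@ey*1e3;lz=l[:,2]*1e3
m=(lz>-22)&(lz<-3)&(np.abs(ly+22)<6)&(abs(lx)<26);print('mag block yface y',np.median(ly[m]),m.sum())
m=(lz>18)&(lz<30)&(abs(ly)<21)&(abs(lx)<30);print('mag cover x,y',np.percentile(lx[m],[2,98]),np.percentile(ly[m],[2,98]),np.median(lz[m]))
r=P[150:195,310:365].reshape(-1,3);l=(r-o);lx=l@ex*1e3;ly=l@ey*1e3;lz=l[:,2]*1e3
m=(lz>-22)&(lz<10)&(np.abs(ly+23)<8)&(lx<-12)&(lx>-30);print('held yface y',np.median(ly[m]),m.sum())
E
```

```text
[330.02528775 188.70347991]
[359.84707656 183.02379763]
px per mm x [ 0.46548816 -0.08404804]
yface x [-35.5 -34.9 -17.   27.3  28.7]
end x -34.5 113
mag block yface y -22.674044690917228 146
mag cover x,y [-27.80814244  29.0706328 ] [-20.05530485  18.43714297] 24.410471041985403
held yface y -22.630943056830482 121
```

Held block sits about 3 mm to -x in the hand, as the first one did. I'll shift +x 3 mm and lower it.

>>> step_arm(
  delta_pos=[
    [0.12,0.01,-0.5],
    [0,0,-0.6],
    [0,0,-0.6],
    [0,0,-0.4],
    [0,0,-0.3],
    [0,0,-0.2],
    [0,0,0],
    [0,0,0],
  ],
  turn=[0,0,0,0,0,0,0,0],
)

```text
time: 24.3
ee_pos: [0.5185, -0.2248, 0.2402]
eef_rot: [0.992, -0.122, -0.003, -0.012]
ft_force: [-13.7, 4.3, 9.9]
width: 0.0458
grip_force: 54.8
```

>>> step_arm(
  delta_pos=[
    [-0.06,0.03,0],
    [0,0,0],
    [0,0,0],
  ],
  turn=[0,0,0],
)

```text
time: 24.6
ee_pos: [0.5182, -0.2245, 0.2402]
eef_rot: [0.992, -0.122, -0.002, -0.011]
ft_force: [-6.4, 1.0, 4.7]
width: 0.0454
grip_force: 54.8
```

>>> step_arm(
  delta_pos=[
    [-0.05,0,-0.1],
    [0,0,-0.1],
    [0,0,-0.1],
    [0,0,0],
    [0,0,0],
  ],
  turn=[0,0,0,0,0],
)

```text
time: 25.1
ee_pos: [0.5169, -0.2244, 0.2323]
eef_rot: [0.992, -0.122, -0.002, -0.011]
ft_force: [-5.8, 0.5, 3.5]
width: 0.0458
grip_force: 55.0
```

>>> step_arm(
  delta_pos=[
    [-0.03,0,-0.3],
    [0,0,-0.3],
    [0,0,-0.3],
    [0,0,-0.3],
    [0,0,-0.3],
    [0,0,-0.2],
    [0,0,-0.1],
    [0,0,0],
  ],
  turn=[0,0,0,0,0,0,0,0],
)

```text
time: 25.9
ee_pos: [0.5177, -0.2246, 0.1876]
eef_rot: [0.993, -0.122, -0.0, -0.011]
ft_force: [2.4, -2.5, 3.3]
width: 0.0457
grip_force: 55.0
```

>>> step_arm(
  delta_pos=[
    [0,0,-0.15],
    [0,0,-0.12],
    [0,0,0],
    [0,0,0],
    [0,0,0],
  ],
  turn=[0,0,0,0,0],
)

```text
time: 26.4
ee_pos: [0.5172, -0.2242, 0.1807]
eef_rot: [0.993, -0.122, -0.001, -0.011]
ft_force: [2.4, -2.8, 4.8]
width: 0.0458
grip_force: 55.0
```

>>> step_arm(
  delta_pos=[
    [0,0,-0.08],
    [0,0,0],
    [0,0,0],
  ],
  turn=[0,0,0],
)

```text
time: 26.7
ee_pos: [0.517, -0.2241, 0.1784]
eef_rot: [0.993, -0.122, -0.001, -0.011]
ft_force: [2.8, -1.4, 4.3]
width: 0.0458
grip_force: 55.0
```

>>> step_arm(
  delta_pos=[
    [0,0,0.1],
    [0,0,0],
    [0,0,0],
    [0,0,0],
    [0,0,0],
    [0,0,0],
  ],
  turn=[0,0,0,0,0,0],
  grip=0,
)

```text
time: 27.3
ee_pos: [0.5168, -0.224, 0.1807]
eef_rot: [0.993, -0.122, -0.001, -0.011]
ft_force: [0.6, -0.9, 1.0]
width: 0.0835
grip_force: 0.0
```

>>> step_arm(
  delta_pos=[
    [0,0,0.5],
    [0,0,0.8],
    [0,0,1],
    [0,0,1],
    [0,0,1],
    [0,0,0.6],
    [-0.5,0.6,0],
    [-0.8,1,0],
    [-0.8,1,0],
    [-0.8,1,0],
    [0,1,0],
    [0,1,0],
  ],
  turn=[0,0,0,0,0,0,0,0,0,0,0,0],
)

```text
time: 28.5
ee_pos: [0.444, -0.0834, 0.3047]
eef_rot: [0.992, -0.122, -0.0, -0.012]
ft_force: [0.7, -0.7, 0.2]
width: 0.0868
grip_force: 0.0
```

```bash
python3 - <<'E'
from m import *
st=read_state();print(st['ee_pos'],st['eef_rot'].round(3),st['joint_positions'].round(3))
c=snap('top','t8.png');P=cloud(c);magcover(c,P)
for k,b in {'rB':(232,260,172,196),'topl':(214,240,247,272)}.items(): print(k,meas(c,P,b,.02,.1))
s=snap('side')
a=cv2.resize(cv2.cvtColor(c['image'],cv2.COLOR_RGB2BGR)[150:230,300:370],None,fx=5,fy=5,interpolation=2)
S=cv2.resize(cv2.cvtColor(s['image'],cv2.COLOR_RGB2BGR)[180:260,290:378],None,fx=5,fy=5,interpolation=2)
o=np.zeros((400,790,3),np.uint8);o[:400,:350]=a;o[:400,350:]=S;cv2.imwrite('pics/c8.png',o)
E
```

```text
[ 0.44398652 -0.08337755  0.30474164] [ 0.992 -0.122 -0.    -0.012] [-0.314 -0.115  0.385  1.772  0.02   1.475 -1.749]
mag cover n,centre,z,slope 190 [515.8, -223.1, 34.8, 42.4] 0.2241 [ 0.012 -0.012]
rB (310, [356.3, 251.8, 63.8, 47.0, 7.1], np.float64(0.053), array([0.3565, 0.2488, 0.0422]))
topl (200, [419.4, 7.0, 43.7, 41.1, 1.1], np.float64(0.071), array([0.4193, 0.0077, 0.0621]))
```

View pics/c8.png

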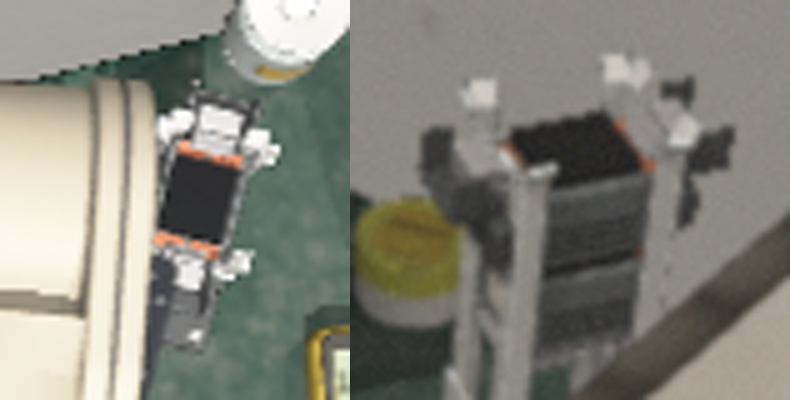

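Two are home, level, and both catches cover the shoulders. Next is relay B.

>>> step_arm(
  delta_pos=[
    [-0.3,1,0],
    [-0.3,1,0],
    [-0.3,1,0],
    [-0.3,1,0],
    [-0.3,1,0],
    [-0.3,1,0],
    [-0.3,1,0],
    [-0.3,1,0],
    [-0.3,1,0],
    [-0.3,1,0],
    [-0.3,1,0],
    [-0.3,1,0],
  ],
  turn=[0.25,0.25,0.25,0.25,0.25,0.25,0.25,0.25,0.25,0.25,0.25,0.25],
)

```text
time: 29.8
ee_pos: [0.3546, 0.2163, 0.3042]
eef_rot: [0.998, 0.058, -0.003, -0.011]
ft_force: [0.7, 0.1, -0.6]
width: 0.087
grip_force: 0.0
```

>>> step_arm(
  delta_pos=[
    [0,1,0],
    [0,0.4,0],
    [0,0,-1],
    [0,0,-1],
    [0,0,-1],
    [0,0,-1],
    [0,0,-1],
    [0,0,-1],
    [0,0,-1],
    [0,0,0],
    [0,0,0],
  ],
  turn=[0,0,0,0,0,0,0,0,0,0,0],
)

```text
time: 30.9
ee_pos: [0.3551, 0.2504, 0.1292]
eef_rot: [0.998, 0.057, -0.003, -0.011]
ft_force: [-0.0, 0.2, 0.0]
width: 0.0867
grip_force: 0.0
```

>>> step_arm(
  delta_pos=[
    [-0.04,0.05,-1],
    [0,0,-1],
    [0,0,-1],
    [0,0,-0.9],
    [0,0,-0.6],
    [0,0,-0.27],
    [0,0,0],
    [0,0,0],
  ],
  turn=[0,0,0,0,0,0,0,0],
)

```text
time: 31.7
ee_pos: [0.3543, 0.2527, 0.0103]
eef_rot: [0.998, 0.058, -0.002, -0.011]
ft_force: [0.4, -0.1, -0.0]
width: 0.0869
grip_force: 0.0
```

>>> step_arm(
  delta_pos=[
    [0,0,0],
    [0,0,0],
    [0,0,0],
    [0,0,0],
    [0,0,0],
    [0,0,0],
    [0,0,0],
    [0,0,0],
  ],
  turn=[0,0,0,0,0,0,0,0],
  grip=1,
  newtons=55,
)

```text
time: 32.5
ee_pos: [0.3535, 0.2523, 0.0092]
eef_rot: [0.998, 0.058, -0.003, -0.011]
ft_force: [-0.3, -0.4, 2.0]
width: 0.0455
grip_force: 54.7
```

>>> step_arm(
  delta_pos=[
    [0,0,0.6],
    [0,0,1],
    [0,0,1],
    [0,0,1],
    [0,0,1],
    [0,0,1],
    [0,0,1],
    [0,0,1],
    [0,0,1],
    [0,0,1],
    [0,0,1],
    [0,0,1],
  ],
  turn=[0,0,0,0,0,0,0,0,0,0,0,0],
)

```text
time: 33.7
ee_pos: [0.3532, 0.2519, 0.2997]
eef_rot: [0.998, 0.058, -0.003, -0.011]
ft_force: [0.0, 0.8, -1.8]
width: 0.0456
grip_force: 54.7
```

>>> step_arm(
  delta_pos=[
    [0.3,-0.95,0.05],
    [0.3,-0.95,0.05],
    [0.3,-0.95,0.05],
    [0.3,-0.95,0.05],
    [0.3,-0.95,0],
    [0.3,-0.95,0],
    [0.3,-0.95,0],
    [0.3,-0.95,0],
    [0.3,-0.95,0],
    [0.3,-0.95,0],
  ],
  turn=[-0.15,-0.15,-0.15,-0.15,-0.15,-0.15,-0.15,-0.15,-0.15,-0.15],
)

```text
time: 34.7
ee_pos: [0.4284, 0.0135, 0.3037]
eef_rot: [0.999, -0.032, -0.002, -0.011]
ft_force: [0.3, -0.5, -0.6]
width: 0.0454
grip_force: 54.7
```

>>> step_arm(
  delta_pos=[
    [0.36,-0.95,0],
    [0.36,-0.95,0],
    [0.36,-0.95,0],
    [0.36,-0.95,0],
    [0.36,-0.95,0],
    [0.36,-0.95,0],
    [0.36,-0.95,0],
    [0.36,-0.95,0],
    [0.36,-0.95,0],
    [0.36,-0.5,0],
    [0,0,0],
    [0,0,0],
  ],
  turn=[-0.15,-0.15,-0.15,-0.15,-0.15,-0.15,-0.15,-0.15,-0.15,-0.15,0,0],
)

```text
time: 35.9
ee_pos: [0.5182, -0.2113, 0.3035]
eef_rot: [0.993, -0.122, -0.002, -0.011]
ft_force: [0.3, 0.2, -1.4]
width: 0.0454
grip_force: 54.7
```

```bash
cat >> m.py <<'E'
def held():
    s=snap('side');e=read_state()['ee_pos'];t=np.deg2rad(-13.9)
    ex=np.array([np.cos(t),np.sin(t),0]);ey=np.array([-ex[1],ex[0],0]);o=e+[0,0,.0134]
    P=cloud(s);u,v=proj(s,o).astype(int);r=P[v-28:v+22,u-32:u+30].reshape(-1,3);l=(r-o)*1e3;lx=l@ex;ly=l@ey;lz=l[:,2]
    m=(lz>-22)&(lz<12)&(np.abs(ly+23)<5)&(abs(lx)<50);print('yface x',np.percentile(lx[m],[0,2,50,98,100]).round(1))
    m=(lz>-20)&(lz<12)&(np.abs(ly)<18)&(lx<-20)&(lx>-50);print('end x',np.median(lx[m]).round(1),m.sum())
    m=(lz>-22)&(lz<10)&(np.abs(ly+23)<8)&(lx<-12)&(lx>-30);print('yface y',np.median(ly[m]))
E
python3 - <<'E'
from m import *
st=read_state();print(st['ee_pos'],st['eef_rot'].round(3),st['joint_positions'].round(3));held()
E
```

```text
[ 0.51818582 -0.21130712  0.3035105 ] [ 0.993 -0.122 -0.002 -0.011] [-0.159  0.167  0.551  1.525 -0.108  1.484 -1.418]
yface x [-33.5 -32.1 -14.3  30.4  31.6]
end x -31.8 104
yface y -22.723516156575325
```

>>> step_arm(
  delta_pos=[
    [-0.07,-0.53,0],
    [0,0,-0.6],
    [0,0,-0.6],
    [0,0,-0.5],
    [0,0,-0.3],
    [0,0,-0.3],
    [0,0,-0.2],
    [0,0,0],
    [0,0,0],
  ],
  turn=[0,0,0,0,0,0,0,0,0],
)

```text
time: 36.85
ee_pos: [0.5164, -0.2249, 0.2417]
eef_rot: [0.992, -0.122, -0.002, -0.011]
ft_force: [-4.0, 0.5, -0.5]
width: 0.0454
grip_force: 54.7
```

Nearly free entry. Pushing on down.

>>> step_arm(
  delta_pos=[
    [-0.02,0,-0.2],
    [0,0,-0.2],
    [0,0,-0.3],
    [0,0,-0.3],
    [0,0,-0.3],
    [0,0,-0.3],
    [0,0,-0.3],
    [0,0,-0.2],
    [0,0,-0.1],
    [0,0,0],
  ],
  turn=[0,0,0,0,0,0,0,0,0,0],
)

```text
time: 37.85
ee_pos: [0.5204, -0.2254, 0.1898]
eef_rot: [0.993, -0.121, 0.004, -0.011]
ft_force: [10.5, -0.3, 8.4]
width: 0.0455
grip_force: 55.0
```

>>> step_arm(
  delta_pos=[
    [0,0,-0.15],
    [0,0,-0.12],
    [0,0,-0.06],
    [0,0,0],
    [0,0,0],
  ],
  turn=[0,0,0,0,0],
)

```text
time: 38.35
ee_pos: [0.5204, -0.2254, 0.1818]
eef_rot: [0.993, -0.121, 0.004, -0.011]
ft_force: [8.0, -1.3, 11.3]
width: 0.0456
grip_force: 55.0
```

>>> step_arm(
  delta_pos=[
    [0.08,0,-0.05],
    [0,0,-0.06],
    [0,0,0],
    [0,0,0],
  ],
  turn=[0,0,0,0],
)

```text
time: 38.75
ee_pos: [0.5204, -0.2254, 0.1779]
eef_rot: [0.993, -0.121, 0.002, -0.011]
ft_force: [2.2, -0.0, 10.0]
width: 0.0454
grip_force: 55.0
```

>>> step_arm(
  delta_pos=[
    [0,0,0.1],
    [0,0,0],
    [0,0,0],
    [0,0,0],
    [0,0,0],
    [0,0,0],
  ],
  turn=[0,0,0,0,0,0],
  grip=0,
)

```text
time: 39.35
ee_pos: [0.5182, -0.2248, 0.178]
eef_rot: [0.993, -0.122, -0.001, -0.011]
ft_force: [0.6, -0.2, 0.7]
width: 0.0834
grip_force: 0.0
```

>>> step_arm(
  delta_pos=[
    [0,0,0.5],
    [0,0,0.8],
    [0,0,1],
    [0,0,1],
    [0,0,1],
    [0,0,0.6],
    [-0.5,0.6,0],
    [-0.8,1,0],
    [-0.8,1,0],
    [-0.8,1,0],
    [0,1,0],
    [0,1,0],
  ],
  turn=[0,0,0,0,0,0,0,0,0,0,0,0],
)

```text
time: 40.55
ee_pos: [0.4453, -0.0841, 0.302]
eef_rot: [0.992, -0.122, -0.0, -0.012]
ft_force: [0.0, -0.2, -0.6]
width: 0.0874
grip_force: 0.0
```

```bash
python3 - <<'E'
from m import *
st=read_state();print(st['ee_pos'],st['eef_rot'].round(3),st['joint_positions'].round(3))
c=snap('top');P=cloud(c);magcover(c,P)
print(meas(c,P,(214,240,247,272),.02,.1))
s=snap('side')
a=cv2.resize(cv2.cvtColor(c['image'],cv2.COLOR_RGB2BGR)[150:230,300:370],None,fx=5,fy=5,interpolation=2)
S=cv2.resize(cv2.cvtColor(s['image'],cv2.COLOR_RGB2BGR)[180:260,290:378],None,fx=5,fy=5,interpolation=2)
o=np.zeros((400,790,3),np.uint8);o[:400,:350]=a;o[:400,350:]=S;cv2.imwrite('pics/c9.png',o)
E
```

```text
[ 0.44528899 -0.08410011  0.30199545] [ 0.992 -0.122 -0.    -0.012] [-0.321 -0.111  0.394  1.774  0.02   1.469 -1.747]
mag cover n,centre,z,slope 184 [513.8, -223.8, 35.4, 41.3] 0.2258 [ 0.056 -0.036]
(203, [419.3, 6.1, 43.5, 43.7, 0.8], np.float64(0.073), array([0.4191, 0.0072, 0.0616]))
```

View pics/c9.png

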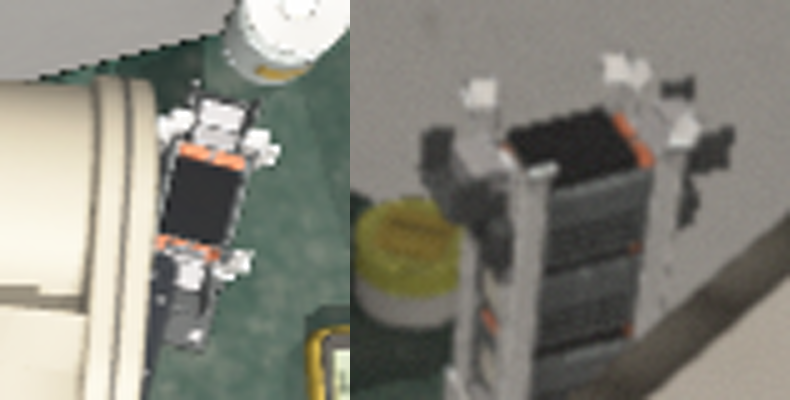

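Three are in. The +x catch of the third may not have snapped, since that end sits slightly high; pushing the fourth deeper covers that. Next I'll tip relay_1 with closed fingers, pushing high on the cover side toward +y.

>>> step_arm(
  delta_pos=[
    [-0.57,0.7,0],
    [-0.56,0.66,0],
    [0,0,-1],
    [0,0,-1],
    [0,0,-1],
    [0,0,-1],
    [0,0,0],
    [0,0,0],
    [0,0,0],
    [0,0,0],
    [0,0,0],
    [0,0,0],
  ],
  turn=[1,1,1,1,1,1,1,1,1,1,1,1],
  grip=1,
  newtons=10,
)

```text
time: 41.85
ee_pos: [0.4177, -0.0517, 0.2013]
eef_rot: [0.825, 0.565, -0.008, -0.007]
ft_force: [-0.5, -0.5, 0.2]
width: 0.0022
grip_force: 0.0
```

>>> step_arm(
  delta_pos=[
    [0,0,0],
    [0,0,0],
    [0,0,0],
    [0,0,0],
    [0,0,-1],
    [0,0,-1],
    [0,0,-1],
    [0,0,-1],
    [0,0,-1],
    [0,0,-0.5],
    [0,0,0],
    [0,0,0],
  ],
  turn=[1,1,1,0.1,0,0,0,0,0,0,0,0],
)

```text
time: 43.05
ee_pos: [0.4179, -0.0512, 0.0638]
eef_rot: [0.709, 0.705, -0.009, -0.006]
ft_force: [0.9, 0.1, 0.7]
width: 0.0006
grip_force: 0.0
```

```bash
python3 - <<'E'
from m import *
st=read_state();print(st['ee_pos'],st['eef_rot'].round(3),st['joint_positions'].round(3))
s=snap('side')
cv2.imwrite('pics/c10.png',cv2.resize(cv2.cvtColor(s['image'],cv2.COLOR_RGB2BGR)[180:280,190:310],None,fx=5,fy=5,interpolation=2))
E
```

```text
[ 0.4178699  -0.05118503  0.06376047] [ 0.709  0.705 -0.009 -0.006] [-0.479  0.056  0.504  2.158 -0.026  0.956  0.036]
```

View pics/c10.png

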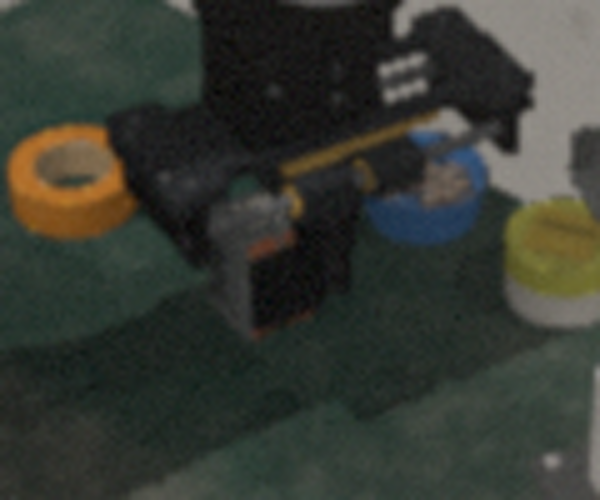

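Fingers stand beside the block on its cover side. Lowering slightly and pushing gently.

>>> step_arm(
  delta_pos=[
    [0,0,-0.26],
    [0,0.3,0],
    [0,0.3,0],
    [0,0.3,0],
    [0,0.2,0],
    [0,0.2,0],
    [0,0.2,0],
    [0,0,0],
  ],
  turn=[0,0,0,0,0,0,0,0],
)

```text
time: 43.9
ee_pos: [0.4177, -0.0129, 0.0567]
eef_rot: [0.708, 0.706, -0.009, -0.006]
ft_force: [0.1, -0.5, -0.3]
width: 0.0007
grip_force: 0.2
```

```bash
python3 - <<'E'
from m import *
st=read_state();print(st['ee_pos'],st['ft_force'])
s=snap('side')
cv2.imwrite('pics/c11.png',cv2.resize(cv2.cvtColor(s['image'],cv2.COLOR_RGB2BGR)[200:260,210:280],None,fx=6,fy=6,interpolation=2))
E
```

```text
[ 0.41766451 -0.0128605   0.05674958] [ 0.06432023 -0.51534823 -0.33674426]
```

View pics/c11.png

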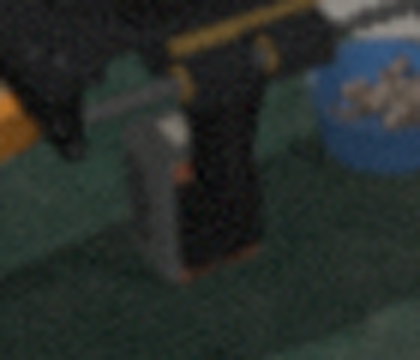

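The block looks to be leaning slightly rather than sliding, so I'll continue.

>>> step_arm(
  delta_pos=[
    [0,0.2,0],
    [0,0.2,0],
    [0,0.2,0],
    [0,0.2,0],
    [0,0.2,0],
    [0,0.15,0],
    [0,0.15,0],
    [0,0.15,0],
    [0,0.1,0],
    [0,0,0],
  ],
  turn=[0,0,0,0,0,0,0,0,0,0],
)

```text
time: 44.95
ee_pos: [0.4173, 0.0259, 0.0565]
eef_rot: [0.708, 0.706, -0.01, -0.006]
ft_force: [0.2, -2.0, 1.7]
width: 0.0003
grip_force: 1.3
```

```bash
python3 - <<'E'
from m import *
st=read_state();print(st['ee_pos'],st['ft_force'])
s=snap('side');P=cloud(s)
b=P[195:265,200:285].reshape(-1,3);b=b[(b[:,2]>.008)&(abs(b[:,0]-.417)<.05)&(b[:,1]>-.03)&(b[:,1]<.12)]
for z in np.arange(.01,.1,.01):
    q=b[abs(b[:,2]-z)<.005]; print(z.round(3),len(q),q[:,:2].min(0).round(3) if len(q) else '',q[:,:2].max(0).round(3) if len(q) else '')
E
```

```text
[0.41733511 0.02589793 0.0565023 ] [ 0.23440715 -2.02287285  1.70080567]
0.01 43 [0.368 0.027] [0.427 0.119]
0.02 85 [0.368 0.023] [0.435 0.119]
0.03 75 [0.368 0.024] [0.436 0.119]
0.04 65 [0.393 0.026] [0.436 0.071]
0.05 46 [0.394 0.027] [0.436 0.074]
0.06 103 [0.393 0.012] [0.438 0.076]
0.07 64 [0.394 0.012] [0.422 0.072]
0.08 34 [0.405 0.014] [0.428 0.038]
0.09 32 [0.404 0.014] [0.428 0.036]
```

```bash
python3 - <<'E'
from m import *
s=snap('side');P=cloud(s)
b=P[195:265,200:285].reshape(-1,3)
m=(b[:,0]<.405)&(b[:,0]>.385)&(b[:,1]>0)&(b[:,1]<.1)&(b[:,2]>.008)
q=b[m]
print('-x face y range per z')
for z in np.arange(.01,.085,.006):
    r=q[abs(q[:,2]-z)<.003]
    if len(r): print(z.round(3),len(r),(r[:,1].min()*1e3).round(),(r[:,1].max()*1e3).round())
E
```

```text
-x face y range per z
0.01 12 35.0 66.0
0.016 17 27.0 74.0
0.022 22 27.0 72.0
0.028 18 28.0 70.0
0.034 20 26.0 70.0
0.04 20 28.0 71.0
0.046 17 28.0 68.0
0.052 26 27.0 73.0
0.058 19 28.0 71.0
0.064 46 34.0 76.0
0.07 4 46.0 62.0
0.082 1 14.0 14.0
```

The block slid about 44 mm without tipping, still standing on end at y 0.027–0.072, so bench friction is low. I'll carry it to a clearer spot and strike it near the top at speed, letting its inertia tip it.

>>> step_arm(
  delta_pos=[
    [0,-0.4,0],
    [0,0,1],
    [0,0,1],
    [0,0.5,0],
    [0,0.8,0],
    [0,0,0],
    [0,0,0],
  ],
  turn=[0,0,0,0,0,0,0],
  grip=0,
)

```text
time: 45.75
ee_pos: [0.417, 0.0478, 0.106]
eef_rot: [0.708, 0.706, -0.01, -0.006]
ft_force: [0.7, -0.5, -0.7]
width: 0.0484
grip_force: 0.0
```

>>> step_arm(
  delta_pos=[
    [-0.04,0,-1],
    [0,0,-1],
    [0,0,-1],
    [0,0,0],
    [0,0,0],
  ],
  turn=[0,0,0,0,0],
)

```text
time: 46.25
ee_pos: [0.4162, 0.0472, 0.0317]
eef_rot: [0.708, 0.706, -0.01, -0.006]
ft_force: [-0.0, 0.8, 0.5]
width: 0.0846
grip_force: 0.0
```

>>> step_arm(
  delta_pos=[
    [0,0,0],
    [0,0,0],
    [0,0,0],
    [0,0,0],
    [0,0,0],
    [0,0,0],
    [0,0,0],
    [0,0,0],
  ],
  turn=[0,0,0,0,0,0,0,0],
  grip=1,
  newtons=20,
)

```text
time: 47.05
ee_pos: [0.4167, 0.048, 0.0317]
eef_rot: [0.708, 0.706, -0.009, -0.006]
ft_force: [0.9, 0.2, 1.1]
width: 0.0459
grip_force: 19.9
```

>>> step_arm(
  delta_pos=[
    [0,0,0.4],
    [0.3,-0.8,0],
    [0.4,-0.9,0],
    [0.3,-0.9,0],
    [0,-0.5,0],
    [0,0,0],
    [0,0,-0.3],
    [0,0,-0.07],
    [0,0,0],
  ],
  turn=[0,0,0,0,0,0,0,0,0],
)

```text
time: 47.95
ee_pos: [0.4411, -0.0287, 0.032]
eef_rot: [0.708, 0.707, -0.01, -0.006]
ft_force: [0.2, 0.4, -1.5]
width: 0.0462
grip_force: 19.8
```

>>> step_arm(
  delta_pos=[
    [0,0,0],
    [0,0,0],
    [0,0,0],
    [0,0,0],
    [0,0,0],
    [0,0,1],
    [0,0,1],
    [0,0,1],
    [0,0,0],
  ],
  turn=[0,0,0,0,0,0,0,0,0],
  grip=0,
)

```text
time: 48.85
ee_pos: [0.4434, -0.0295, 0.1102]
eef_rot: [0.708, 0.706, -0.007, -0.005]
ft_force: [0.4, -0.4, -1.0]
width: 0.0868
grip_force: 0.0
```

>>> step_arm(
  delta_pos=[
    [0,-1,0],
    [0,-1,0],
    [0,-1,0],
    [0,-1,0],
    [0,0,0],
    [0,0,0],
  ],
  turn=[0,0,0,0,0,0],
  grip=1,
)

```text
time: 49.45
ee_pos: [0.4411, -0.1297, 0.1069]
eef_rot: [0.708, 0.706, -0.01, -0.006]
ft_force: [-0.2, -0.1, 0.9]
width: 0.0472
grip_force: 0.0
```

```bash
python3 - <<'E'
from m import *
st=read_state();print(st['ee_pos'],st['eef_rot'].round(3))
s=snap('side');P=cloud(s)
for z in (.02,.035,.05):
    b=P.reshape(-1,3);r=b[(abs(b[:,0]-.44)<.045)&(b[:,1]>-.08)&(b[:,1]<.03)&(abs(b[:,2]-z)<.005)]
    print(z,len(r),r[:,:2].min(0).round(3) if len(r) else '',r[:,:2].max(0).round(3) if len(r) else '')
E
```

```text
[ 0.44111923 -0.12967416  0.10686127] [ 0.708  0.706 -0.01  -0.006]
0.02 66 [ 0.415 -0.052] [ 0.458 -0.003]
0.035 65 [ 0.416 -0.053] [ 0.451 -0.006]
0.05 77 [ 0.415 -0.052] [ 0.454 -0.007]
```

>>> step_arm(
  delta_pos=[
    [0,0,-1],
    [0,0,-0.9],
    [0,0,0],
    [0,0,0],
  ],
  turn=[0,0,0,0],
)

```text
time: 49.9
ee_pos: [0.4414, -0.129, 0.0601]
eef_rot: [0.708, 0.706, -0.01, -0.006]
ft_force: [0.2, -0.0, 0.5]
width: 0.0106
grip_force: 0.0
```

>>> step_arm(
  delta_pos=[
    [0,0.7,0],
    [0,1,0],
    [0,1,0],
    [0,1,0],
    [0,1,0],
    [0,0.6,0],
    [0,0,0],
    [0,0,0],
  ],
  turn=[0,0,0,0,0,0,0,0],
)

```text
time: 50.7
ee_pos: [0.4475, 0.0082, 0.0669]
eef_rot: [0.707, 0.707, -0.003, -0.005]
ft_force: [-10.7, 13.6, 58.8]
width: 0.0004
grip_force: 28.6
```

```bash
python3 - <<'E'
from m import *
st=read_state();print(st['ee_pos'],st['ft_force'])
s=snap('side');P=cloud(s)
for z in np.arange(.01,.09,.01):
    b=P.reshape(-1,3);r=b[(abs(b[:,0]-.43)<.05)&(b[:,1]>-.08)&(b[:,1]<.18)&(abs(b[:,2]-z)<.005)&((b[:,0]>.415)|(b[:,1]<.1))]
    print(z.round(2),len(r),r[:,:2].min(0).round(3) if len(r) else '',r[:,:2].max(0).round(3) if len(r) else '')
E
```

```text
[0.44748993 0.00821388 0.06687469] [-10.68429282  13.55004815  58.83421798]
0.01 28 [ 0.417 -0.07 ] [0.473 0.168]
0.02 34 [ 0.416 -0.023] [0.461 0.023]
0.03 89 [ 0.417 -0.029] [0.466 0.041]
0.04 83 [ 0.418 -0.026] [0.46  0.038]
0.05 137 [ 0.418 -0.023] [0.462 0.038]
0.06 103 [ 0.42  -0.011] [0.463 0.035]
0.07 56 [ 0.42  -0.003] [0.462 0.026]
0.08 36 [ 0.435 -0.003] [0.454 0.02 ]
```

The block is partly tipped with the fingertip caught in the step beside the cover (59 N upward). I'll ease up while continuing toward +y.

>>> step_arm(
  delta_pos=[
    [0,0.1,0.2],
    [0,0.1,0.1],
    [0,0,0],
  ],
  turn=[0,0,0],
)

```text
time: 51.05
ee_pos: [0.4422, 0.0086, 0.0685]
eef_rot: [0.708, 0.706, -0.009, -0.006]
ft_force: [0.6, 0.3, -0.2]
width: 0.0007
grip_force: 0.0
```

```bash
python3 - <<'E'
from m import *
st=read_state();print(st['ee_pos'],st['ft_force'])
s=snap('side')
cv2.imwrite('pics/c12.png',cv2.resize(cv2.cvtColor(s['image'],cv2.COLOR_RGB2BGR)[190:270,210:300],None,fx=6,fy=6,interpolation=2))
E
```

```text
[0.44215185 0.00855001 0.06852622] [ 0.64403389  0.29445266 -0.23093384]
```

View pics/c12.png

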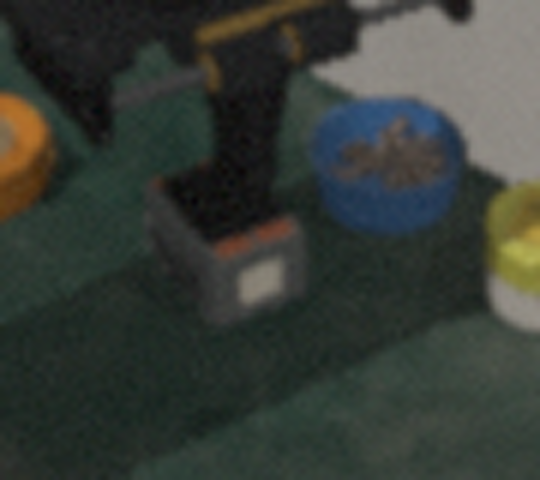

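Relay_1 is now upright with the cover up. Raising, clearing the view and measuring.

>>> step_arm(
  delta_pos=[
    [0,0,0.6],
    [0,0,1],
    [0,-1,1],
    [0,-1,1],
    [0,-1,1],
    [0,-1,1],
    [0,-1,0],
    [0,0,0],
  ],
  turn=[0,0,0,0,0,0,0,0],
  grip=0,
)

```text
time: 51.9
ee_pos: [0.4411, -0.1206, 0.2079]
eef_rot: [0.71, 0.704, -0.009, -0.005]
ft_force: [-0.3, 0.3, -0.7]
width: 0.0565
grip_force: 0.0
```

```bash
python3 - <<'E'
from m import *
st=read_state();print(st['ee_pos'],st['eef_rot'].round(3))
c=snap('top','t13.png');P=cloud(c)
m=(P[...,2]>.025)&(P[...,2]<.06)&(abs(P[...,0]-.44)<.06)&(abs(P[...,1]-.01)<.07)
q=P[m];print(len(q),cv2.minAreaRect((q[:,:2]*1000).astype(np.float32)),q[:,2].max())
s=snap('side');P=cloud(s)
m=(P[...,2]>.025)&(P[...,2]<.06)&(abs(P[...,0]-.44)<.06)&(abs(P[...,1]-.01)<.07)
q=P[m];print(len(q),cv2.minAreaRect((q[:,:2]*1000).astype(np.float32)),np.median(q[q[:,2]>.042,2]))
E
```

```text
[ 0.44114236 -0.12057749  0.20788169] [ 0.71   0.704 -0.009 -0.005]
296 ((459.54156494140625, 25.449275970458984), (79.4456558227539, 61.833831787109375), 0.2987143397331238) 0.05396811726666839
385 ((457.2701110839844, 27.798694610595703), (68.08330535888672, 84.35740661621094), 88.20944213867188) 0.04642060779596502
```

```bash
python3 - <<'E'
from m import *
for n in('top','side'):
    c=snap(n);P=cloud(c)
    m=(P[...,2]>.028)&(P[...,2]<.06)&(P[...,0]<.492)&(P[...,0]>.38)&(abs(P[...,1]-.01)<.06)
    m=cv2.morphologyEx(m.astype(np.uint8),cv2.MORPH_OPEN,np.ones((3,3)))>0
    q=P[m];print(n,len(q),cv2.minAreaRect((q[:,:2]*1000).astype(np.float32)),np.median(q[:,2]),q[:,:2].min(0),q[:,:2].max(0))
E
```

```text
top 286 ((442.74810791015625, 25.147926330566406), (46.306827545166016, 61.790374755859375), 0.875676155090332) 0.044330637584408805 [ 0.41977907 -0.00554799] [0.46606758 0.05629017]
side 344 ((437.7503967285156, 27.86449432373047), (45.84169387817383, 68.83662414550781), 3.261960506439209) 0.04179924035878574 [ 0.41490191 -0.00607933] [0.46233293 0.06148768]
```

>>> step_arm(
  delta_pos=[
    [-0.04,1,0],
    [0,1,0],
    [0,1,0],
    [0,1,0],
    [0,1,0],
    [0,0.86,0],
    [0,0,-1],
    [0,0,-1],
    [0,0,-1],
    [0,0,-1],
    [0,0,0],
  ],
  turn=[0.2,0,0,0,0,0,0,0,0,0,0],
)

```text
time: 53.2
ee_pos: [0.4379, 0.0298, 0.1045]
eef_rot: [0.699, 0.715, -0.012, -0.007]
ft_force: [-1.2, -0.2, 0.9]
width: 0.0872
grip_force: 0.0
```

>>> step_arm(
  delta_pos=[
    [0,0,-1],
    [0,0,-1],
    [0,0,-0.9],
    [0,0,-0.6],
    [0,0,-0.42],
    [0,0,0],
    [0,0,0],
  ],
  turn=[0,0,0,0,0,0,0],
)

```text
time: 53.9
ee_pos: [0.441, 0.0297, 0.0101]
eef_rot: [0.699, 0.715, -0.009, -0.006]
ft_force: [-1.2, -0.2, 0.2]
width: 0.0869
grip_force: 0.0
```

>>> step_arm(
  delta_pos=[
    [0,-0.15,-0.02],
    [0,0,0],
  ],
  turn=[0,0],
)

```text
time: 54.1
ee_pos: [0.4409, 0.0253, 0.0095]
eef_rot: [0.7, 0.714, -0.009, -0.006]
ft_force: [0.8, -0.2, 0.5]
width: 0.087
grip_force: 0.0
```

>>> step_arm(
  delta_pos=[
    [0,0,0],
    [0,0,0],
    [0,0,0],
    [0,0,0],
    [0,0,0],
    [0,0,0],
    [0,0,0],
    [0,0,0],
  ],
  turn=[0,0,0,0,0,0,0,0],
  grip=1,
  newtons=58,
)

```text
time: 54.9
ee_pos: [0.4405, 0.0257, 0.0089]
eef_rot: [0.7, 0.715, -0.01, -0.006]
ft_force: [0.7, -0.4, 0.4]
width: 0.0456
grip_force: 57.6
```

>>> step_arm(
  delta_pos=[
    [0,0,0.6],
    [0,0,1],
    [0,0,1],
    [0,0,1],
    [0,0,1],
    [0,0,1],
    [0,0,1],
    [0,0,1],
    [0,0,1],
    [0,0,1],
    [0,0,1],
    [0,0,1],
  ],
  turn=[0,0,0,0,-1,-1,-1,-1,-1,-1,-1,-1],
)

```text
time: 56.1
ee_pos: [0.4401, 0.0255, 0.2996]
eef_rot: [0.951, 0.308, -0.006, -0.01]
ft_force: [0.7, -0.4, -1.4]
width: 0.0457
grip_force: 57.5
```

>>> step_arm(
  delta_pos=[
    [0.28,-0.9,0.1],
    [0.28,-0.9,0.1],
    [0.28,-0.9,0],
    [0.28,-0.9,0],
    [0.28,-0.9,0],
    [0.28,-0.9,0],
    [0.28,-0.9,0],
    [0.28,-0.9,0],
    [0.28,-0.9,0],
    [0.28,-0.9,0],
    [0.26,-0.9,0],
    [0,0,0],
  ],
  turn=[-0.66,-0.66,-0.66,-0.66,-0.66,-0.66,-0.66,-0.66,-0.66,-0.66,-0.64,0],
)

```text
time: 57.3
ee_pos: [0.5158, -0.2268, 0.3026]
eef_rot: [0.992, -0.123, -0.002, -0.01]
ft_force: [-0.3, 0.3, -0.9]
width: 0.046
grip_force: 57.5
```

>>> step_arm(
  delta_pos=[
    [0,0,0],
    [0,0,0],
  ],
  turn=[0,0],
)

```text
time: 57.5
ee_pos: [0.5167, -0.2217, 0.3033]
eef_rot: [0.993, -0.118, -0.002, -0.011]
ft_force: [-0.0, 0.3, -1.7]
width: 0.046
grip_force: 57.5
```

```bash
python3 - <<'E'
from m import *
st=read_state();print(st['ee_pos'],st['eef_rot'].round(3));held()
E
```

```text
[ 0.51666025 -0.22166532  0.3032742 ] [ 0.993 -0.118 -0.002 -0.011]
yface x [-32.1 -31.2 -13.9  31.6  32.6]
end x -30.9 111
yface y -22.582941488930352
```

>>> step_arm(
  delta_pos=[
    [0,-0.12,0],
    [0,0,-0.6],
    [0,0,-0.6],
    [0,0,-0.5],
    [0,0,-0.3],
    [0,0,-0.3],
    [0,0,-0.2],
    [0,0,0],
    [0,0,0],
  ],
  turn=[-0.05,0,0,0,0,0,0,0,0],
)

```text
time: 58.45
ee_pos: [0.5153, -0.2247, 0.2409]
eef_rot: [0.993, -0.121, -0.003, -0.012]
ft_force: [-8.6, 1.7, 0.4]
width: 0.0458
grip_force: 57.6
```

>>> step_arm(
  delta_pos=[
    [-0.04,0,-0.2],
    [0,0,-0.2],
    [0,0,-0.3],
    [0,0,-0.3],
    [0,0,-0.3],
    [0,0,0],
  ],
  turn=[0,0,0,0,0,0],
)

```text
time: 59.05
ee_pos: [0.5182, -0.2252, 0.2115]
eef_rot: [0.993, -0.121, 0.002, -0.011]
ft_force: [2.9, 0.0, 13.9]
width: 0.0454
grip_force: 58.0
```

>>> step_arm(
  delta_pos=[
    [0,0,-0.3],
    [0,0,-0.3],
    [0,0,-0.25],
    [0,0,-0.2],
    [0,0,0],
    [0,0,0],
  ],
  turn=[0,0,0,0,0,0],
)

```text
time: 59.65
ee_pos: [0.5203, -0.2253, 0.1856]
eef_rot: [0.993, -0.12, 0.004, -0.011]
ft_force: [12.4, -1.5, 7.8]
width: 0.0455
grip_force: 58.0
```

>>> step_arm(
  delta_pos=[
    [0.14,0,-0.1],
    [0,0,-0.1],
    [0,0,-0.1],
    [0,0,-0.06],
    [0,0,0],
    [0,0,0],
  ],
  turn=[0,0,0,0,0,0],
)

```text
time: 60.25
ee_pos: [0.5203, -0.2253, 0.1754]
eef_rot: [0.993, -0.121, 0.0, -0.011]
ft_force: [-2.3, 1.0, 12.0]
width: 0.0455
grip_force: 58.0
```

>>> step_arm(
  delta_pos=[
    [0,0,0.1],
    [0,0,0.1],
    [0,0,0],
    [0,0,0],
  ],
  turn=[0,0,0,0],
)

```text
time: 60.65
ee_pos: [0.5202, -0.2252, 0.1789]
eef_rot: [0.993, -0.121, -0.0, -0.011]
ft_force: [5.5, -2.4, -3.4]
width: 0.0456
grip_force: 58.0
```

>>> step_arm(
  delta_pos=[
    [0,0,0],
    [0,0,0],
    [0,0,0],
    [0,0,0],
    [0,0,0],
    [0,0,0],
  ],
  turn=[0,0,0,0,0,0],
  grip=0,
)

```text
time: 61.25
ee_pos: [0.5194, -0.2248, 0.1786]
eef_rot: [0.993, -0.121, -0.001, -0.011]
ft_force: [-0.1, 0.8, -0.7]
width: 0.0837
grip_force: 0.0
```

>>> step_arm(
  delta_pos=[
    [0,0,0.5],
    [0,0,0.8],
    [0,0,1],
    [0,0,1],
    [0,0,1],
    [0,0,0.6],
    [-0.5,0.6,0],
    [-0.8,1,0],
    [-0.8,1,0],
    [-0.8,1,0],
    [0,1,0],
    [0,1,0],
  ],
  turn=[0,0,0,0,0,0,0,0,0,0,0,0],
)

```text
time: 62.45
ee_pos: [0.4464, -0.084, 0.3017]
eef_rot: [0.993, -0.121, -0.001, -0.012]
ft_force: [0.5, 0.8, 0.2]
width: 0.0872
grip_force: 0.0
```

```bash
python3 - <<'E'
from m import *
st=read_state();print(st['ee_pos'])
c=snap('top');P=cloud(c);magcover(c,P)
s=snap('side')
a=cv2.resize(cv2.cvtColor(c['image'],cv2.COLOR_RGB2BGR)[150:230,300:370],None,fx=5,fy=5,interpolation=2)
S=cv2.resize(cv2.cvtColor(s['image'],cv2.COLOR_RGB2BGR)[180:260,290:378],None,fx=5,fy=5,interpolation=2)
o=np.zeros((400,790,3),np.uint8);o[:400,:350]=a;o[:400,350:]=S;cv2.imwrite('pics/c14.png',o)
# local-x height profile of cover, and orange shoulder extents, from side depth and top depth
t=np.deg2rad(-13.9);ex=np.array([np.cos(t),np.sin(t)]);ey=np.array([-ex[1],ex[0]])
for n,cc in(('top',c),('side',s)):
    P=cloud(cc);I=cc['image'].astype(int);l=P[...,:2]-[.5165,-.2247];lx=l@ex*1e3;ly=l@ey*1e3
    org=(I[...,0]-I[...,2]>35)&(P[...,2]>.19)&(P[...,2]<.25)&(abs(lx)<40)&(abs(ly)<24)
    for sg in(-1,1):
        m=org&(lx*sg>0)
        if m.sum(): print(n,'shoulder',sg,m.sum(),np.percentile(lx[m],[3,97]).round(1),np.median(P[m][:,2]).round(4))
    for a,b in((-20,-10),(-10,0),(0,10),(10,20)):
        m=(lx>a)&(lx<b)&(abs(ly)<15)&(P[...,2]>.2)&(P[...,2]<.26);print(n,a,np.median(P[m][:,2]).round(4),m.sum())
E
```

```text
[ 0.44641172 -0.08397796  0.30173359]
mag cover n,centre,z,slope 171 [513.3, -224.0, 35.6, 41.9] 0.2271 [ 0.074 -0.001]
top shoulder -1 24 [-34.6 -24.7] 0.2181
top shoulder 1 38 [21.6 28.8] 0.2224
top -20 0.2258 39
top -10 0.2268 40
top 0 0.2277 36
top 10 0.2283 35
side shoulder 1 38 [14.5 27.3] 0.2216
side -20 0.2251 43
side -10 0.2261 41
side 0 0.2271 48
side 10 0.2282 22
```

The fourth is in but its +x end sits about 3–4 mm high, so that catch has not snapped. I'll press with closed fingers on the +x part of the cover.

>>> step_arm(
  delta_pos=[
    [0.5,-0.9,0],
    [0.5,-0.9,0],
    [0.5,-0.9,0],
    [0.5,-0.9,0],
    [0.5,-0.9,0],
    [0.5,-0.9,0],
    [0.35,-0.36,0],
    [0,0,0],
    [0,0,0],
  ],
  turn=[0,0,0,0,0,0,0,0,0],
  grip=1,
  newtons=20,
)

```text
time: 63.45
ee_pos: [0.5303, -0.2291, 0.301]
eef_rot: [0.993, -0.121, -0.002, -0.011]
ft_force: [-0.2, 0.3, -0.1]
width: 0.0231
grip_force: 0.0
```

>>> step_arm(
  delta_pos=[
    [0,0,-0.8],
    [0,0,-0.8],
    [0,0,-0.8],
    [0,0,-0.3],
    [0,0,0],
    [0,0,0],
  ],
  turn=[0,0,0,0,0,0],
)

```text
time: 64.05
ee_pos: [0.531, -0.2287, 0.2346]
eef_rot: [0.993, -0.121, -0.001, -0.011]
ft_force: [-0.4, 0.2, 1.0]
width: 0.0002
grip_force: 0.0
```

>>> step_arm(
  delta_pos=[
    [0,0,-0.2],
    [0,0,-0.2],
    [0,0,-0.1],
    [0,0,-0.1],
    [0,0,0],
    [0,0,0],
  ],
  turn=[0,0,0,0,0,0],
)

```text
time: 64.65
ee_pos: [0.532, -0.2292, 0.2198]
eef_rot: [0.993, -0.121, 0.001, -0.011]
ft_force: [2.6, 0.3, 4.6]
width: 0.0003
grip_force: 2.7
```

>>> step_arm(
  delta_pos=[
    [0,0,-0.1],
    [0,0,-0.1],
    [0,0,0],
    [0,0,0],
  ],
  turn=[0,0,0,0],
)

```text
time: 65.05
ee_pos: [0.5321, -0.2294, 0.2152]
eef_rot: [0.993, -0.121, 0.001, -0.011]
ft_force: [1.8, 0.2, 8.1]
width: 0.0005
grip_force: 4.6
```

>>> step_arm(
  delta_pos=[
    [0,0,-0.1],
    [0,0,-0.05],
    [0,0,0],
    [0,0,0],
  ],
  turn=[0,0,0,0],
)

```text
time: 65.45
ee_pos: [0.5332, -0.2297, 0.2129]
eef_rot: [0.993, -0.121, 0.002, -0.011]
ft_force: [3.1, -1.6, 15.6]
width: 0.0004
grip_force: 9.3
```

>>> step_arm(
  delta_pos=[
    [0,0,0.5],
    [0,0,0.8],
    [0,0,1],
    [0,0,1],
    [-0.5,0.8,0],
    [-0.8,1,0],
    [-0.8,1,0],
    [-0.8,1,0],
    [-0.5,1,0],
    [0,1,0],
    [0,0,0],
  ],
  turn=[0,0,0,0,0,0,0,0,0,0,0],
)

```text
time: 66.55
ee_pos: [0.4455, -0.0806, 0.2926]
eef_rot: [0.993, -0.119, -0.001, -0.012]
ft_force: [0.5, -0.6, 0.1]
width: 0.0004
grip_force: 0.0
```

```bash
cat > prof.py <<'E'
from m import *
def prof():
  t=np.deg2rad(-13.9);ex=np.array([np.cos(t),np.sin(t)]);ey=np.array([-ex[1],ex[0]])
  for n in('top','side'):
    cc=snap(n);P=cloud(cc);I=cc['image'].astype(int);l=P[...,:2]-[.5165,-.2247];lx=l@ex*1e3;ly=l@ey*1e3
    org=(I[...,0]-I[...,2]>35)&(P[...,2]>.19)&(P[...,2]<.25)&(abs(lx)<40)&(abs(ly)<24)
    for sg in(-1,1):
        m=org&(lx*sg>0)
        if m.sum(): print(n,'shoulder',sg,m.sum(),np.percentile(lx[m],[3,97]).round(1),np.median(P[m][:,2]).round(4))
    print(n,[(np.median(P[(lx>a)&(lx<a+10)&(abs(ly)<15)&(P[...,2]>.2)&(P[...,2]<.26)][:,2])*1e3).round(1) for a in(-20,-10,0,10)])
  return cc
E
python3 - <<'E'
from prof import *
print(read_state()['ee_pos']);prof()
E
```

```text
[ 0.44553442 -0.08060475  0.29261998]
top shoulder -1 32 [-29.5 -22. ] 0.2161
top shoulder 1 25 [22.7 31. ] 0.2178
top [np.float64(224.1), np.float64(223.7), np.float64(224.6), np.float64(224.9)]
side shoulder -1 11 [-29.2 -23.7] 0.2148
side shoulder 1 5 [22.7 26.7] 0.2163
side [np.float64(223.2), np.float64(223.1), np.float64(223.5), np.float64(223.3)]
```

```bash
python3 - <<'E'
from m import *
c=snap('top');s=snap('side')
a=cv2.resize(cv2.cvtColor(c['image'],cv2.COLOR_RGB2BGR)[150:230,300:370],None,fx=5,fy=5,interpolation=2)
S=cv2.resize(cv2.cvtColor(s['image'],cv2.COLOR_RGB2BGR)[180:260,290:378],None,fx=5,fy=5,interpolation=2)
o=np.zeros((400,790,3),np.uint8);o[:400,:350]=a;o[:400,350:]=S;cv2.imwrite('pics/c15.png',o)
E
```

```text
(no output)
```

View pics/c15.png

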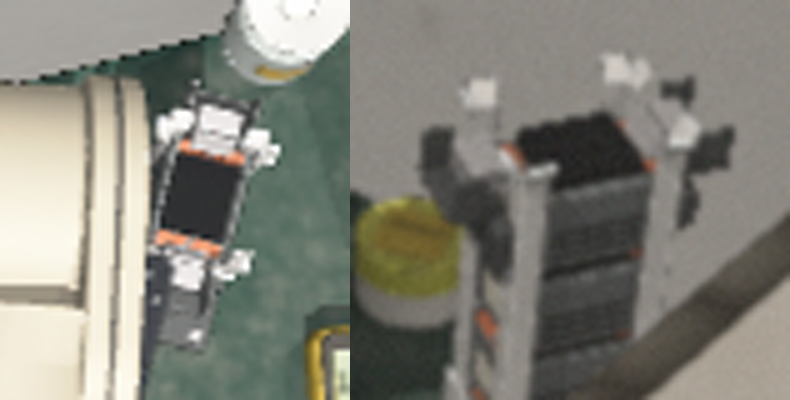

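The pile is now level at home height (cover about 223.5 mm). The -x shoulder shows a little wide, so I'll press that end too before handing in.

>>> step_arm(
  delta_pos=[
    [0.35,-0.9,0.3],
    [0.35,-0.9,0],
    [0.35,-0.9,0],
    [0.35,-0.9,0],
    [0.35,-0.9,0],
    [0.35,-0.9,0],
    [0.27,-0.25,0],
    [0,0,0],
    [0,0,0],
  ],
  turn=[0,0,0,0,0,0,0,0,0],
)

```text
time: 67.65
ee_pos: [0.5049, -0.2246, 0.2996]
eef_rot: [0.993, -0.121, -0.002, -0.011]
ft_force: [0.2, -0.3, -0.6]
width: 0.0006
grip_force: 0.0
```

>>> step_arm(
  delta_pos=[
    [0,0,-0.8],
    [0,0,-0.8],
    [0,0,-0.8],
    [0,0,-0.3],
    [0,0,-0.2],
    [0,0,-0.2],
    [0,0,0],
  ],
  turn=[0,0,0,0,0,0,0],
)

```text
time: 68.35
ee_pos: [0.5049, -0.2249, 0.2228]
eef_rot: [0.993, -0.121, -0.001, -0.011]
ft_force: [-1.7, 0.7, 4.3]
width: 0.0006
grip_force: 1.8
```

>>> step_arm(
  delta_pos=[
    [0,0.05,-0.1],
    [0,0,-0.1],
    [0,0,-0.1],
    [0,0,-0.06],
    [0,0,0],
    [0,0,0],
  ],
  turn=[0,0,0,0,0,0],
)

```text
time: 68.95
ee_pos: [0.5049, -0.2243, 0.2145]
eef_rot: [0.993, -0.121, -0.001, -0.011]
ft_force: [-4.9, 1.0, 7.6]
width: 0.0006
grip_force: 3.7
```

>>> step_arm(
  delta_pos=[
    [0,0,0.3],
    [0,0,0.8],
    [0,0,1],
    [0,0,1],
    [-0.5,0.8,0],
    [-0.8,1,0],
    [-0.8,1,0],
    [-0.8,1,0],
    [-0.2,1,0],
    [0,1,0],
    [0,0,0],
  ],
  turn=[0,0,0,0,0,0,0,0,0,0,0],
)

```text
time: 70.05
ee_pos: [0.4277, -0.0757, 0.2916]
eef_rot: [0.993, -0.119, -0.0, -0.012]
ft_force: [-0.6, -0.3, -0.8]
width: 0.0004
grip_force: 0.0
```

```bash
python3 - <<'E'
from prof import *
prof()
E
```

```text
top shoulder -1 30 [-29.4 -22.7] 0.2144
top shoulder 1 26 [21.9 30. ] 0.2167
top [np.float64(222.8), np.float64(223.7), np.float64(223.6), np.float64(223.9)]
side shoulder -1 2 [-26.4 -26. ] 0.2137
side shoulder 1 10 [18.8 25.7] 0.2156
side [np.float64(222.3), np.float64(222.8), np.float64(222.7), np.float64(222.7)]
```

```bash
python3 -c "
from bench import *
print(close_job())"
```

```text
the job is handed in; nothing more can be done
None
```

I handed the job in with all four relay blocks in the magazine, cover up; the top block measured level at its pushed-home height. The hand-in gave no verdict, and I judged the catches only from the images and heights.

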